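# Index the pot capper and close the next lid

## Robot

A 6-joint arm with a two-finger parallel gripper is mounted at the origin on the work surface. World frame = base frame: x ahead of the robot, y to its left, z up, the work surface at z = 0. Lengths are in m, angles in rad, forces in N, time in s.
With the tool pointing down it reaches from about 0.25 to 0.775 m from the base axis. Payload 4 kg.
Tool frame: the origin (TCP) lies between the finger pads; the fingertips stand 14 mm ahead of it and the grasp point (between the pads) lies 5 mm behind it (robot.tips_ahead is the distance from the TCP to the fingertips, in m); z points along the fingers, y is the direction in which the jaws open and shut (so a half turn about z gives the same grasp; the last joint's range is limited). The gripper opens to 94 mm and grips with 3 to 60 N. Pads are 16 mm wide; open, the fingers measure 119 mm over their backs; the gripper's body (75 mm by 177 mm) begins 78 mm behind the grasp point.
Start: joints at [1.16, 0.087, 1.371, -0, 1.684, -0.103], TCP at [0.167, 0.524, 0.186] pointing down, gripper open.
Joint ranges: [-3.1, 3.1], [-0.76, 2.03], [0.27, 2.55], [-1.08, 4.22], [0.17, 2.65], [-2.57, 2.57]. Speed limits (rad/s): [2.79, 2.79, 3.14, 3.14, 3.14, 3.14].

## Interface

Orientations are given as [roll, pitch, yaw] about the fixed x, y, z axes, in that order (R = Rz(yaw) Ry(pitch) Rx(roll)).
In Python, from bench import robot, optics, job gives the robot as it stands.
- The arm moves only by the tool apply_moves, never from a script. Its argument "moves" is a list of rows, each a list of 3 entries, a list of its own where there are three numbers: the shift along the tool's x, y, z in cm, then the turn, a rotation vector about the tool's x, y, z in rad, then the opening, from 0 (shut) to 1 (fully open). In form: [[[tx, ty, tz], [rx, ry, rz], grip], ...]. A call has exactly 10 rows; each row is the pose to reach, as a shift and turn from the pose commanded when the call began, along the tool's axes at that moment; what a row does not reach only later rows make up. A row lasts 1/12 s, in which the tool goes at most 41.7 mm and 7.16 degrees, less where a joint would pass 70% of its speed; a pose out of reach is approached as far as the arm can. A call with a gripper value outside its range is refused whole. The fingers move at their own pace and stop on an object; the grip force is fixed at half the most. Time passes only in rows, so rows that repeat a pose let the fingers close, or fill a call up. It gives the time, the measured TCP pose, the force and the opening at its end, in the units of the state.
- robot.get_obs(): the state, without advancing time (a new reading comes with each control period).
- optics.snapshot(name): name is "scene" or "top"; returns the picture (384x512x3 uint8, red, green, blue); there is no depth.
- optics.get_calibration(name): a dict with "fx", "fy", "cx", "cy" (pixels), "rvec" (rotation vector, rad) and "tvec" (3), from world to camera coordinates, as OpenCV has them. Camera axes: x right, y down, z forward; pixel columns grow to the right and rows downward; lengths in m; the calibration is good to about 2 mm. A picture is of the moment at which its call begins. get_calibration takes no time and is no camera call.
- job.close_job(): hands the job in, once; it reports no verdict.
The state is a dict: "time": time; "joint_positions": joint angles; "qvel": joint speeds; "joint_torque": joint torques, N m; "tool_pos": TCP position; "ee_rot": TCP orientation; "wrist_force": force on the tool from outside, world axes, zero at the start; "wrist_torque": the same for the moment, N m; "width": finger opening in m.
Only numpy, scipy, OpenCV 4.12 (cv2) and the standard library are available. Lean on these libraries where they do the work, as an engineer would, in place of code of your own. Each camera call takes 0.05 s, during which the arm holds its last target.

## Task

Close the next pot on the rotary capper: throw the cam lever over to draw the spring index pin, turn the dial one place anticlockwise (seen from above) by its spoke, and throw the lever back so that the pin drops fully home in the next hole. Then pull the press handle right down to push home the lid of the pot that has come under the press, and let the handle rise again. Do not touch the pots or their lids, and leave the other things on the counter where they are.

Things in the scene. Friction and masses are not known exactly. Their poses are not given: they have to be found in the camera images.
- capper: Grey hand-operated pot capper, fixed: base plate, flat aluminium dial (310 mm diameter, top 46 mm above the counter) and a press. Origin: on the dial's vertical axis at counter level; x points from the dial's centre to the press, z up. Press column at x 210 to 260 mm; its arm reaches in over the dial 182 to 285 mm high. Grey index pin block at x -26 to 26, y -238 to -120 mm, top 82 mm high.
- dial (a joint): Turn of the dial, rad, positive anticlockwise from above, 0 at the start. Index holes every 60 degrees (1.047 rad), one per nest. Pin drawn: turns with about 2 N at a ball and stays where left. Pin in a hole: locked. The round-nosed pin centres the dial if let drop within 0.02 rad of a hole; further off it rides on the dial's face and drops in when a hole comes under it.
- spoke_ball (a point): Centre of the 30 mm black ball on the end of the dial's left-hand turning spoke (12 mm steel rod), 180 mm from the dial's axis and 40 mm above the counter; it moves with the dial. Two more such spokes stand 120 degrees to either side.
- index_pin (a joint): Lift of the spring index pin, m: 0 fully home in a hole, about 0.007 riding on the dial's face, 0.010 held drawn by the cam lever.
- cam_lever (a joint): Cam lever on top of the index pin, rad: 0 leaning 35 degrees to the capper's -x side (pin released and sprung down), 1.22 leaning 35 degrees to the +x side (pin held drawn). Swings over the top in the capper's x-z plane about a pivot at capper x 0, y -140, z 92 mm (102 mm when drawn). Smooth; about 3 N at the knob pushes it over. It holds itself once right over.
- cam_lever_knob (a point): Centre of the 26 mm black knob at the end of the cam lever, 100 mm from its pivot (the arm is a 13 mm round steel rod); it moves with the lever. At the start it is 174 mm above the counter.
- press_lever (a joint): Hand lever of the press, rad: 0 up, 0.312 fully down on its stop (that closes a lid to the right depth). A spring lifts it again when it is let go. About 10 N at the handle while a lid closes.
- press_handle (a point): Middle of the black crossbar handle of the press lever: 26 mm diameter, 116 mm long, lying along the capper's y, over the robot's side of the dial, 305 mm above the counter when up and about 225 mm when down (pivot 187 mm along the capper's x, 262 mm high).
- press_point (a point): Point on the dial's top face exactly below the ram (85 mm along the capper's x, 46 mm high); it does not turn with the dial. Six ring-shaped nests on the dial, 60 degrees apart and 85 mm from its axis, hold the pots; one nest is under the press.
- lid_next (a joint): How far the lid of pot_next is pressed on, m: 0 proud, 0.007 fully home.
- lid_after (a joint): The same for pot_after.
- pot_next: White stoneware pot, 64 mm diameter, 72 mm high, with a blue 68 mm press-on lid standing 7 mm proud (top 82 mm above the pot's foot; 75 mm when home). Origin: centre of its foot. Stands loose in the nest one place clockwise of the press: the next to be closed.
- pot_after: Same kind of pot, lid also proud, in the nest one place further clockwise.
- pot_done1: Same kind of pot, lid already home, under the press at the start.
- pot_done2: Same, lid home, one place anticlockwise of the press at the start.
- pot_done3: Same, lid home, two places anticlockwise of the press at the start.
- milk_bottle: White bottle, 72 mm diameter, 210 mm high; bystander. Origin: centre of its foot, as for all bystanders.
- nut_jar: Glass jar, 76 mm diameter, 125 mm high; bystander.
- spare_pot: Empty open pot, 64 mm diameter, 72 mm high, standing on the counter; bystander.
- lid_stack: Stack of four lids, 68 mm diameter, 48 mm high; bystander.
- spoon: Spoon, 190 mm long, lying on the counter; bystander.
- cheese_board: Wooden board 150 x 240 mm with a wedge of cheese, 71 mm high over all; bystander.
Mind the look-alikes: they are no part of the job. What is shaped like the pot_done3 but purple or yellow is not meant.

How it is judged:
On the way, in this order (a step that is already met when the one before it is completed fails the run):
1. the index pin is drawn with its cam lever (value of joint index_pin above 0.009 m and value of joint cam_lever above 1 rad), for 0.2 s.
2. the dial is one place on and the pin is home in that hole (value of joint dial between 1.0172 and 1.0772 rad and value of joint index_pin below 0.002 m and value of joint cam_lever below 0.25 rad), for 0.2 s.
3. the lid of the pot under the press is pressed home (value of joint lid_next above 0.0055 m), for 0.1 s.
At the end, for the whole second after the job is handed in: Dial one place (60 degrees, within 0.03 rad) on, index pin home (within 2 mm), cam lever back (within 0.25 rad); pot_next under the press (within 6 mm), its lid home (within 1.5 mm), lid_after pressed under 3 mm, press handle up (within 0.04 rad), all five pots upright (within 0.1 rad) (all of step 2 and value of joint lid_next above 0.0055 m and value of joint lid_after below 0.003 m and value of joint press_lever below 0.04 rad and horizontal distance between pot_next and press_point below 0.006 m and angle between each of pot_next, pot_after, pot_done1, pot_done2, pot_done3's own z axis and vertical below 0.1 rad); the robot touches nothing.
It fails at once if the robot touches a pot or a lid on the dial (contact force between any of pot_next, pot_after, pot_done1, pot_done2, pot_done3 and the fingers above 1 N or contact force between any of pot_next, pot_after, pot_done1, pot_done2, pot_done3 and the arm above 1 N).
It fails at once if a pot on the dial tips over (angle between any of pot_next, pot_after, pot_done1, pot_done2, pot_done3's own z axis and vertical above 0.25 rad).
It fails at once if something else on the counter is moved by more than 30 mm (distance of any of milk_bottle, nut_jar, spare_pot, lid_stack, spoon, cheese_board from where it was at the start of the episode above 0.03 m).
It also fails if it takes over 72 s, if anything falls off the work surface, if the arm or the gripper's body presses on something with over 40 N, if the wrist force passes 120 N, or if a joint passes its speed limit or range.

## Working session

There is one attempt and no reset: what is moved stays moved. The work goes in short steps, Python scripts to look and compute and a tool call to move; the robot and the scene stay as the last step left them, time stands still between calls to the robot, and variables do not carry over. Pictures are saved under pics/ and viewed, and the job is handed in when it is done.

Besides the shell and the picture viewer there is one more tool, called after ">>>" in YAML: its name, and indented under it one key for each argument. apply_moves: Moves the arm, as the interface text tells. Its arguments: {"type":"object","properties":{"moves":{"type":"array"}},"required":["moves"]}

```bash
mkdir -p pics; ls
python3 - <<'E'
from bench import robot, optics, job
import cv2
for n in ("scene","top"):
    im=optics.snapshot(n); cv2.imwrite(f"pics/{n}0.png",cv2.resize(im[:,:,::-1],(800,600),interpolation=cv2.INTER_CUBIC)); cv2.imwrite(f"pics/raw_{n}0.png",im[:,:,::-1])
    print(optics.get_calibration(n))
print(robot.get_obs())
E
```

```text
pics
{'fx': 390.99466447584336, 'fy': 390.99466447584336, 'cx': 250.1688314547449, 'cy': 192.27429997767146, 'rvec': array([ 0.46933992,  2.80254855, -0.99676323]), 'tvec': array([0.49544071, 0.068212  , 1.60642954])}
{'fx': 361.25733617285135, 'fy': 361.25733617285135, 'cx': 249.49258516788112, 'cy': 189.9643022507193, 'rvec': array([ 2.14780952, -2.1213397 ,  0.17533567]), 'tvec': array([-0.10068257,  0.49676948,  1.18536088])}
{'time': 0.1, 'joint_positions': array([ 1.15989768e+00,  8.78809837e-02,  1.37205517e+00,  1.43355478e-06,
        1.68357885e+00, -1.03125641e-01]), 'qvel': array([ 0.00123167, -0.00140673, -0.00308741, -0.00104831, -0.00038847,
        0.00195486]), 'joint_torque': array([ 1.50386633e-03, -3.41256702e+01, -3.03300297e+01,  7.19020329e-02,
        3.04406835e-02, -7.53851509e-05]), 'tool_pos': array([0.16642862, 0.52368188, 0.18494563]), 'ee_rot': array([-3.13968067e+00, -1.99309097e-04,  2.83381961e+00]), 'wrist_force': array([-0.15442205,  1.12978155,  0.18900137]), 'wrist_torque': array([ 0.0481286 ,  0.05165462, -0.00516597]), 'width': 0.0941881691467933}
```

View pics/scene0.png

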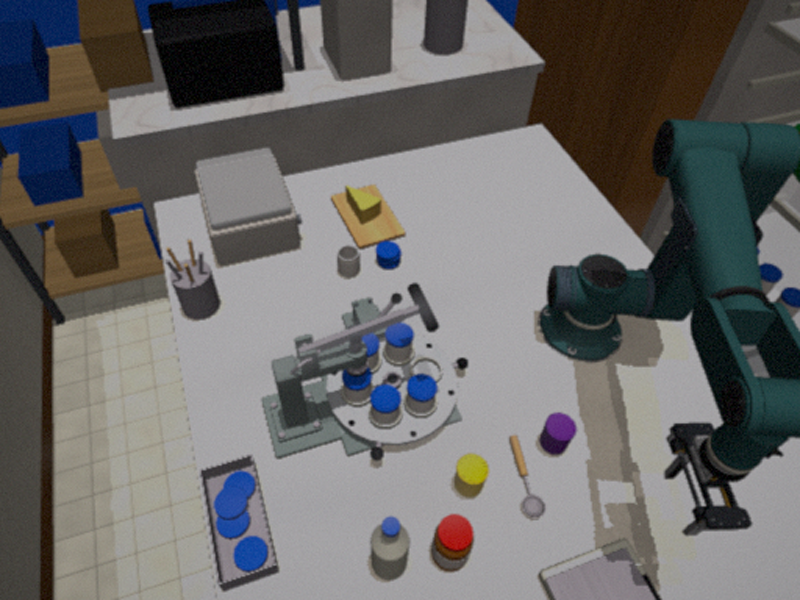

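View pics/top0.png

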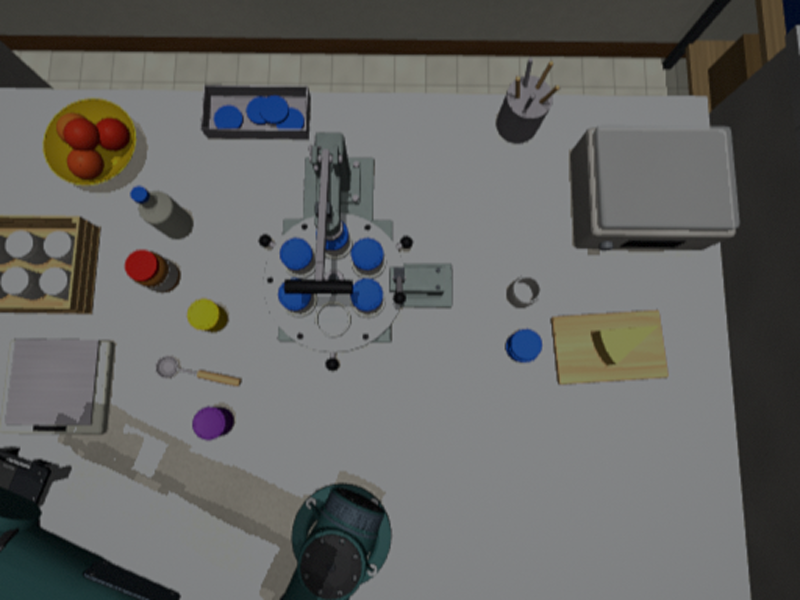

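The scene view shows the capper with its press column away from the robot. In the enlarged top view, the spoke balls are at about (265,240), (406,242) and (332,364). The cam knob is at (400,297) and the press handle bar at (319,287). Next I'll measure these in both views.

```bash
cat > h.py <<'E'
import numpy as np, cv2
from scipy.spatial.transform import Rotation as R
from bench import robot, optics, job
def ray(n,uv):
    c=optics.get_calibration(n); Rm=cv2.Rodrigues(np.array(c['rvec']))[0]
    d=Rm.T@np.array([(uv[0]-c['cx'])/c['fx'],(uv[1]-c['cy'])/c['fy'],1]); return -Rm.T@np.array(c['tvec']),d
def onz(n,uv,z):
    o,d=ray(n,uv); return o+d*(z-o[2])/d[2]
def tri(a,b):
    (o1,d1),(o2,d2)=ray('scene',a),ray('top',b)
    A=np.stack([d1,-d2],1); t=np.linalg.lstsq(A,o2-o1,rcond=None)[0]
    p,q=o1+t[0]*d1,o2+t[1]*d2; return (p+q)/2,np.linalg.norm(p-q)
def proj(n,p):
    c=optics.get_calibration(n); K=np.array([[c['fx'],0,c['cx']],[0,c['fy'],c['cy']],[0,0,1]])
    return cv2.projectPoints(np.array(p,float).reshape(-1,1,3),np.array(c['rvec']),np.array(c['tvec']),K,None)[0][:,0]
def blobs(im,lo=0,hi=38,amin=8,roi=None):
    m=(im.max(2)<hi).astype(np.uint8)
    n,l,s,c=cv2.connectedComponentsWithStats(m)
    return [(c[i].round(2),s[i]) for i in range(1,n) if s[i][4]>=amin and (roi is None or (roi[0]<c[i][0]<roi[2] and roi[1]<c[i][1]<roi[3]))]
def go(pos,rot=None):
    "tool-axes shift cm and rotvec to a world target"
    o=robot.get_obs(); R0=R.from_euler('xyz',o['ee_rot'])
    sh=R0.inv().apply(np.array(pos)-o['tool_pos'])*100
    rv=np.zeros(3) if rot is None else (R0.inv()*rot).as_rotvec()
    print('shift',sh.round(2),'rv',rv.round(3)); 
def st():
    o=robot.get_obs(); print('t',round(o['time'],2),'tcp',o['tool_pos'].round(4),'rpy',o['ee_rot'].round(3),'F',o['wrist_force'].round(1),'w',round(o['width'],3),'q',o['joint_positions'].round(2))
def down(yaw,tilt=None): return R.from_euler('xyz',[np.pi,0,yaw])
E
python3 - <<'E'
from h import *
t=cv2.imread('pics/raw_top0.png'); s=cv2.imread('pics/raw_scene0.png')
for b in blobs(t,roi=(160,140,270,240)): print('top',b)
for b in blobs(s,roi=(170,170,310,300)): print('scene',b)
E
```

```text
top (array([212.76, 147.64]), array([209, 144,   8,   7,  25], dtype=int32))
top (array([169.27, 153.7 ]), array([166, 151,   8,   7,  37], dtype=int32))
top (array([259.82, 154.89]), array([257, 152,   7,   7,  38], dtype=int32))
top (array([203.79, 183.01]), array([182, 176,  44,  13, 365], dtype=int32))
top (array([255.23, 190.17]), array([252, 186,   8,   9,  48], dtype=int32))
top (array([212.37, 232.89]), array([209, 230,   8,   7,  46], dtype=int32))
scene (array([263.67, 183.67]), array([262, 182,   5,   5,   9], dtype=int32))
scene (array([276.29, 208.86]), array([274, 207,   6,   4,  14], dtype=int32))
scene (array([295.5 , 232.23]), array([293, 230,   6,   6,  26], dtype=int32))
```

Run:
```python
from h import *
bx=[(169.8,154.2),(260.2,155.2),(212.6,233.1)]
P=np.array([onz('top',b,.04) for b in bx]); print(P.round(4))
c=P.mean(0); print('c',c.round(4), np.linalg.norm(P-c,axis=1).round(4))
v=c-P[2]; th=[np.arctan2(*(P[2]-c)[1::-1])-np.pi, np.arctan2(*(P[0]-c)[1::-1])-np.pi/3, np.arctan2(*(P[1]-c)[1::-1])+np.pi/3]
th=[(a+np.pi)%(2*np.pi)-np.pi for a in th]; print('yaw',th)
print('knob',onz('top',(255.4,190.2),.174),'handle',onz('top',(203.8,182.3),.305))
y=np.mean(th)
def W(x,yy,z): return [c[0]+x*np.cos(y)-yy*np.sin(y),c[1]+x*np.sin(y)+yy*np.cos(y),z]
pts=[W(-180,0,40),]
L=[W(-.057,-.140,.174),W(-.066,0,.305),W(-.066,.058,.305),W(-.066,-.058,.305),W(-.18,0,.04),W(.09,.156,.04),W(.09,-.156,.04)]
print(np.round(L,4)); print(proj('top',L).round(1)); print(proj('scene',L).round(1))
for n in('top','scene'):
    im=cv2.imread(f'pics/raw_{n}0.png')
    k=3 
    x0,y0,w,h=(150,90,150,150) if n=='top' else (160,160,150,150)
    cr=cv2.resize(im[y0:y0+h,x0:x0+w],None,fx=4,fy=4,interpolation=cv2.INTER_CUBIC)
    cr=cv2.convertScaleAbs(cr,alpha=1.6)
    for p in proj(n,L): cv2.circle(cr,(int((p[0]-x0+.5)*4),int((p[1]-y0+.5)*4)),3,(0,0,255),-1)
    cv2.imwrite(f'pics/c_{n}.png',cr)
```

```text
[[ 0.62    0.1824  0.04  ]
 [ 0.6203 -0.13    0.04  ]
 [ 0.3509  0.0266  0.04  ]]
c [0.5304 0.0263 0.04  ] [0.18   0.1803 0.1795]
yaw [np.float64(-0.0014154767949823288), np.float64(0.002419606320721357), np.float64(-0.001697291326712147)]
knob [ 0.47532273 -0.11268816  0.174     ] handle [0.47317324 0.02683407 0.305     ]
[[ 0.4734 -0.1136  0.174 ]
 [ 0.4644  0.0264  0.305 ]
 [ 0.4645  0.0844  0.305 ]
 [ 0.4644 -0.0316  0.305 ]
 [ 0.3504  0.0264  0.04  ]
 [ 0.6205  0.1823  0.04  ]
 [ 0.6204 -0.1297  0.04  ]]
[[255.7 190.8]
 [203.9 185.5]
 [182.1 185.3]
 [225.7 185.8]
 [212.7 233.3]
 [169.8 154.1]
 [260.1 155.2]]
[[254.1 189.8]
 [272.6 194.9]
 [279.4 208.7]
 [266.1 181.9]
 [296.2 231.4]
 [241.8 289.1]
 [216.1 218.2]]
```

View pics/c_top.png

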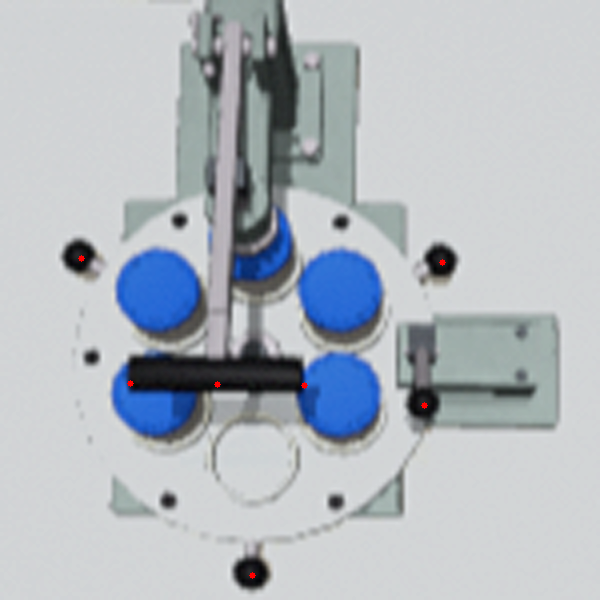

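View pics/c_scene.png

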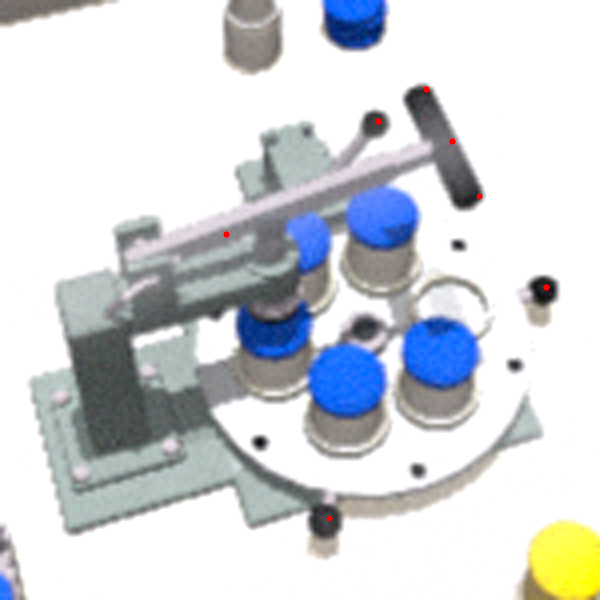

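Run:
```python
from h import *
go([.167,.524,.40]); go([.4745,-.113,.40],down(np.pi/2))
```

```text
shift [-4.000e-02  1.000e-02 -2.151e+01] rv [0. 0. 0.]
shift [-48.64 -51.38 -21.42] rv [-2.000e-03  1.000e-03  1.263e+00]
```

>>> apply_moves:
  moves:
    - [[0, 0, -4], [0, 0, 0], 0.5]
    - [[0, 0, -8], [0, 0, 0], 0.5]
    - [[-1, -1, -12], [0, 0, 0.1], 0.5]
    - [[-3, -3, -15], [0, 0, 0.2], 0.5]
    - [[-6, -6, -17], [0, 0, 0.3], 0.5]
    - [[-8.5, -8.5, -19], [0, 0, 0.4], 0.5]
    - [[-11, -11, -20.5], [0, 0, 0.5], 0.5]
    - [[-13.5, -14, -21.4], [0, 0, 0.6], 0.5]
    - [[-16, -17, -21.4], [0, 0, 0.7], 0.5]
    - [[-18.5, -20, -21.4], [0, 0, 0.8], 0.5]

```text
time: 0.93
tool_pos: [0.2827, 0.2759, 0.4006]
ee_rot: [3.14, -0.0, 2.029]
wrist_force: [1.1, 0.8, -0.4]
width: 0.0472
```

Run:
```python
from h import *
st(); go([.4745,-.113,.40],down(np.pi/2))
```

```text
t 0.93 tcp [0.2827 0.2759 0.4006] rpy [ 3.14  -0.     2.029] F [ 1.1  0.8 -0.4] w 0.047 q [ 0.63 -0.2   1.21 -0.    2.12  0.17]
shift [-4.337e+01 -2.000e-02  5.000e-02] rv [ 0.002 -0.001  0.459]
```

>>> apply_moves:
  moves:
    - [[-4, 0, 0], [0, 0, 0.05], 0.45]
    - [[-8, 0, 0], [0, 0, 0.1], 0.45]
    - [[-12, 0, 0], [0, 0, 0.15], 0.45]
    - [[-16, 0, 0], [0, 0, 0.2], 0.45]
    - [[-20, 0, 0], [0, 0, 0.25], 0.45]
    - [[-24, 0, 0], [0, 0, 0.3], 0.45]
    - [[-28, 0, 0], [0, 0, 0.35], 0.45]
    - [[-32, 0, 0], [0, 0, 0.4], 0.45]
    - [[-36, 0, 0], [0, 0, 0.44], 0.45]
    - [[-40, 0, 0], [0, 0, 0.459], 0.45]

```text
time: 1.77
tool_pos: [0.4613, -0.0825, 0.3996]
ee_rot: [-3.141, -0.0, 1.573]
wrist_force: [-0.1, 1.0, 0.3]
width: 0.0421
```

Run:
```python
from h import *
st(); go([.4745,-.113,.178],down(np.pi/2))
im=optics.snapshot('top');cv2.imwrite('pics/t1.png',cv2.resize(im[:,:,::-1],(800,600)))
```

```text
t 1.77 tcp [ 0.4613 -0.0825  0.3996] rpy [-3.141 -0.     1.573] F [-0.1  1.   0.3] w 0.042 q [-0.3  -0.04  1.07  0.    2.11 -0.3 ]
shift [-3.07  1.32 22.16] rv [-0.    -0.     0.002]
```

View pics/t1.png

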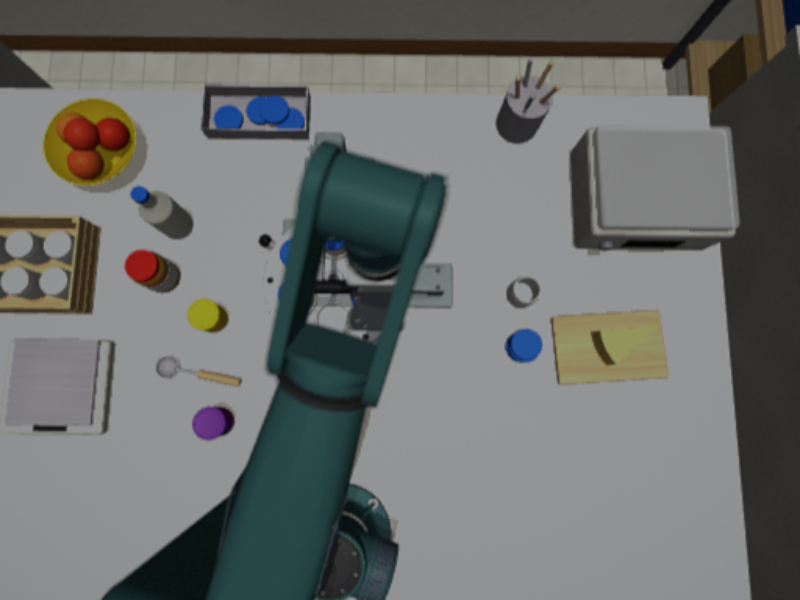

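Run:
```python
from h import *
im=optics.snapshot('scene')
im=im[100:260,130:343];cv2.imwrite('pics/s1.png',cv2.resize(im[:,:,::-1],(800,600)))
print(proj('scene',[[.4613,-.0825,.4],[.4613,-.0825,.47],[.4613,-.0825,.6]]))
```

```text
[[262.82960613 150.63235704]
 [263.82399796 134.14473741]
 [265.93319704  99.17293753]]
```

View pics/s1.png

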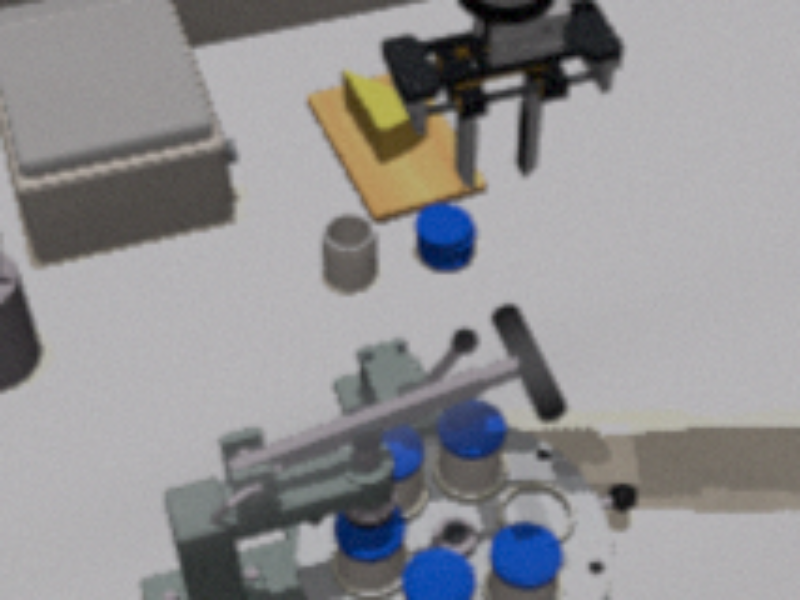

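>>> apply_moves:
  moves:
    - [[-2, 0.8, 2], [0, 0, 0], 0.45]
    - [[-3.05, 1.35, 5], [0, 0, 0], 0.45]
    - [[-3.05, 1.35, 9], [0, 0, 0], 0.45]
    - [[-3.05, 1.35, 13], [0, 0, 0], 0.45]
    - [[-3.05, 1.35, 16], [0, 0, 0], 0.45]
    - [[-3.05, 1.35, 18], [0, 0, 0], 0.45]
    - [[-3.05, 1.35, 19.5], [0, 0, 0], 0.45]
    - [[-3.05, 1.35, 20.8], [0, 0, 0], 0.45]
    - [[-3.05, 1.35, 21.7], [0, 0, 0], 0.45]
    - [[-3.05, 1.35, 21.7], [0, 0, 0], 0.45]

```text
time: 2.7
tool_pos: [0.4732, -0.1096, 0.1806]
ee_rot: [-3.137, -0.002, 1.576]
wrist_force: [0.3, 0.1, 0.4]
width: 0.0426
```

Run:
```python
from h import *
st(); go([.4745,-.113,.182],down(np.pi/2))
im=optics.snapshot('scene')
im=im[100:260,130:343];cv2.imwrite('pics/s2.png',cv2.resize(im[:,:,::-1],(800,600)))
o=robot.get_obs()['tool_pos']
for d in np.radians([-35,-25,-15,-5,5,15,25,35]):
    l=.01*min(1,max(0,(d+.61)/1.22)); print(np.round([100*(.531+.1*np.sin(d)+.009-o[0]), -100*(.092+l+.1*np.cos(d)+.009-o[2])],2))
```

```text
t 2.7 tcp [ 0.4732 -0.1096  0.1806] rpy [-3.137e+00 -2.000e-03  1.576e+00] F [0.3 0.1 0.4] w 0.043 q [-0.34 -0.05  1.52  0.    1.68 -0.35]
shift [-0.34  0.13 -0.14] rv [-0.004 -0.002  0.005]
[ 0.87 -0.07]
[ 2.38 -1.09]
[ 4.02 -1.83]
[ 5.73 -2.27]
[ 7.48 -2.42]
[ 9.19 -2.26]
[10.83 -1.8 ]
[12.34 -1.07]
```

View pics/s2.png

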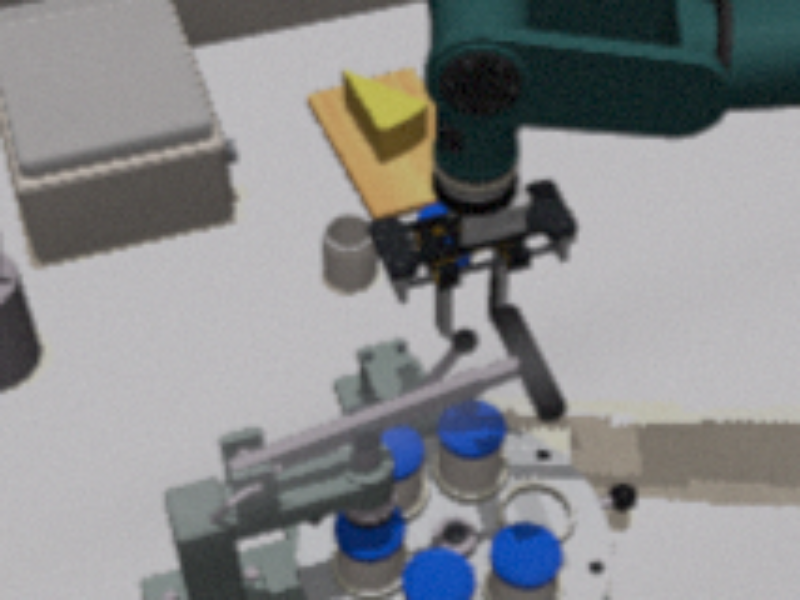

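>>> apply_moves:
  moves:
    - [[-0.3, 0.9, 0.1], [0, 0, 0], 0.45]
    - [[-0.3, 1.6, -0.3], [0, 0, 0], 0.45]
    - [[-0.3, 2.4, -0.9], [0, 0, 0], 0.45]
    - [[-0.3, 3.2, -1.3], [0, 0, 0], 0.45]
    - [[-0.3, 4.0, -1.7], [0, 0, 0], 0.45]
    - [[-0.3, 4.8, -2.0], [0, 0, 0], 0.45]
    - [[-0.3, 5.7, -2.2], [0, 0, 0], 0.45]
    - [[-0.3, 6.6, -2.3], [0, 0, 0], 0.45]
    - [[-0.3, 7.5, -2.3], [0, 0, 0], 0.45]
    - [[-0.3, 7.5, -2.3], [0, 0, 0], 0.45]

```text
time: 3.58
tool_pos: [0.5511, -0.1135, 0.2053]
ee_rot: [-3.141, -0.0, 1.575]
wrist_force: [-0.8, 0.2, -0.3]
width: 0.0423
```

Run:
```python
from h import *
st()
im=optics.snapshot('scene')
im=im[100:260,130:343];cv2.imwrite('pics/s3.png',cv2.resize(im[:,:,::-1],(800,600)))
```

```text
t 3.58 tcp [ 0.5511 -0.1135  0.2053] rpy [-3.141 -0.     1.575] F [-0.8  0.2 -0.3] w 0.042 q [-0.3   0.11  1.3   0.    1.72 -0.31]
```

View pics/s3.png

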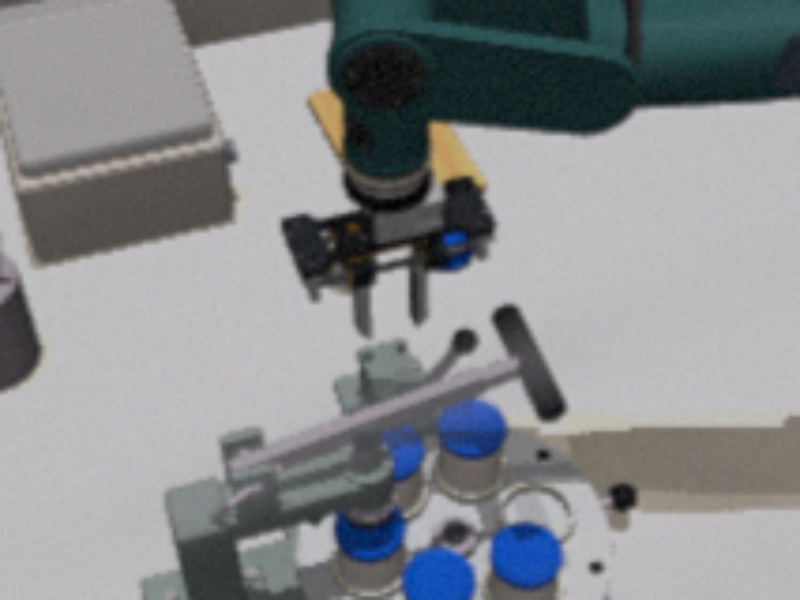

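Run:
```python
from h import *
print(tri((253.5,190.6),(255.2,190.0)))
print(tri((263.67,183.67),(255.4,190.2)))
f=lambda P:[( (a-130)*800/213,(b-100)*600/160) for a,b in proj('scene',P)]
print(f([[.500,-.1096,.1666],[.447,-.1096,.1666],[.4745,-.113,.174]]))
print(f([[.5511+.027,-.1135,.191],[.5511-.027,-.1135,.191]]))
```

```text
(array([ 0.4762154 , -0.11210636,  0.17233419]), np.float64(2.2130958895585093e-05))
(array([ 0.45593349, -0.10434956,  0.21868259]), np.float64(0.028149476144038163))
[(np.float64(441.6044166320672), np.float64(351.34336140102556)), (np.float64(492.5678709445042), np.float64(338.055097474852)), (np.float64(465.2492006395243), np.float64(337.56872757470603))]
[(np.float64(363.02840037999675), np.float64(352.39594004390995)), (np.float64(416.8726097882901), np.float64(338.52313868934624))]
```

Run:
```python
from h import *
print(robot.tips_ahead)
f=lambda P:[( (a-130)*800/213,(b-100)*600/160) for a,b in proj('scene',P)]
for z in (.191,.2,.21): print(f([[.5511+.027,-.1135,z],[.5511-.027,-.1135,z]]))
im=optics.snapshot('scene')[140:200,200:260];cv2.imwrite('pics/s4.png',cv2.resize(im[:,:,::-1],(600,600),interpolation=cv2.INTER_NEAREST))
print((proj('scene',[[.5511+.027,-.1135,.191],[.5511-.027,-.1135,.191]])-[200,140]+.5)*10)
```

```text
0.014
[(np.float64(363.02840037999675), np.float64(352.39594004390995)), (np.float64(416.8726097882901), np.float64(338.52313868934624))]
[(np.float64(362.7587458830643), np.float64(346.4105090006968)), (np.float64(416.8725975434997), np.float64(332.5203933537487))]
[(np.float64(362.4559444904217), np.float64(339.6893273550331)), (np.float64(416.87258379478874), np.float64(325.7803832788114))]
[[271.56311601 544.72250678]
 [414.92332356 507.72836984]]
```

View pics/s4.png

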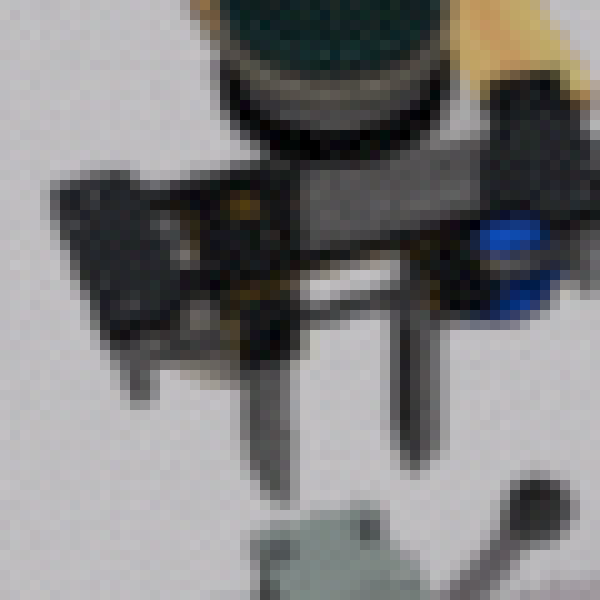

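Run:
```python
from h import *
p=np.array([.5511,-.1135,.191]); a=proj('scene',[p]+[p+.01*e for e in np.eye(3)]); print((a[1:]-a[0]).round(2))
c=optics.get_calibration('scene'); Rm=cv2.Rodrigues(c['rvec'])[0]; print(-Rm.T@c['tvec'])
```

```text
[[-2.66  0.69]
 [ 0.86  2.05]
 [-0.04 -1.78]]
[0.80975394 0.73857235 1.27653424]
```

Run:
```python
from h import *
go([.476,-.112,.215],down(np.pi/2)); go([.476,-.112,.164],down(np.pi/2))
```

```text
shift [ 0.17 -7.37 -0.96] rv [-0.001 -0.     0.004]
shift [ 0.17 -7.36  4.14] rv [-0.001 -0.     0.004]
```

>>> apply_moves:
  moves:
    - [[0.1, -2, -1], [0, 0, 0], 0.5]
    - [[0.1, -4, -1], [0, 0, 0], 0.5]
    - [[0.1, -6, -0.5], [0, 0, 0], 0.5]
    - [[0.1, -7.4, 0.5], [0, 0, 0], 0.5]
    - [[0.1, -7.4, 1.5], [0, 0, 0], 0.5]
    - [[0.1, -7.4, 2.3], [0, 0, 0], 0.5]
    - [[0.1, -7.4, 3], [0, 0, 0], 0.5]
    - [[0.1, -7.4, 3.5], [0, 0, 0], 0.5]
    - [[0.1, -7.4, 4], [0, 0, 0], 0.5]
    - [[0.1, -7.4, 4], [0, 0, 0], 0.5]

```text
time: 4.52
tool_pos: [0.4754, -0.1126, 0.1643]
ee_rot: [-3.139, -0.001, 1.575]
wrist_force: [0.4, 0.7, 0.3]
width: 0.0468
```

Run:
```python
from h import *
st(); x0,y0=220,150
im=optics.snapshot('scene')[y0:y0+60,x0:x0+60];cv2.imwrite('pics/s5.png',cv2.resize(im[:,:,::-1],(600,600),interpolation=cv2.INTER_NEAREST))
t=robot.get_obs()['tool_pos']
print((proj('scene',[t+[.03,0,-.014],t+[-.03,0,-.014]])-[x0,y0]+.5)*10)
```

```text
t 4.52 tcp [ 0.4754 -0.1126  0.1643] rpy [-3.139e+00 -1.000e-03  1.575e+00] F [0.4 0.7 0.3] w 0.047 q [-0.35 -0.04  1.55  0.    1.64 -0.35]
[[262.96522676 466.12667054]
 [415.25651019 426.17576506]]
```

View pics/s5.png

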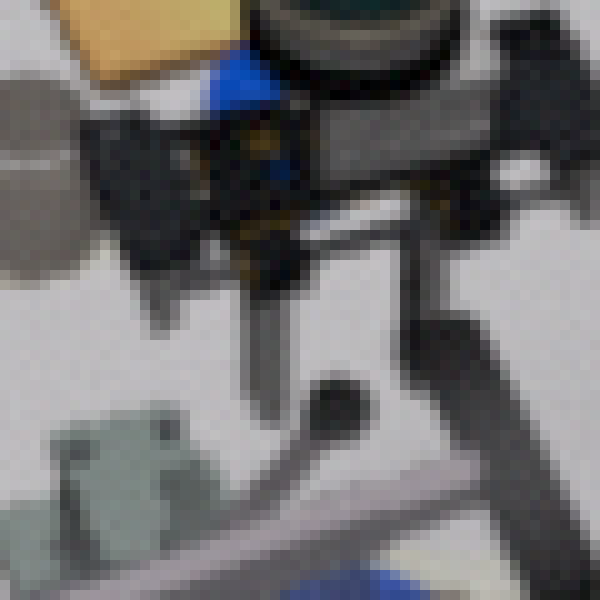

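>>> apply_moves:
  moves:
    - [[0, 0, 0.4], [0, 0, 0], 0.5]
    - [[0, 0, 0.7], [0, 0, 0], 0.5]
    - [[0, 0.8, 0.7], [0, 0, 0], 0.5]
    - [[0, 1.4, 0.4], [0, 0, 0], 0.5]
    - [[0, 2.0, 0], [0, 0, 0], 0.5]
    - [[0, 2.6, -0.4], [0, 0, 0], 0.5]
    - [[0, 3.3, -0.7], [0, 0, 0], 0.5]
    - [[0, 4, -1.1], [0, 0, 0], 0.5]
    - [[0, 4, -1.1], [0, 0, 0], 0.5]
    - [[0, 4, -1.1], [0, 0, 0], 0.5]

```text
time: 5.4
tool_pos: [0.5163, -0.1128, 0.1796]
ee_rot: [3.14, 0.001, 1.575]
wrist_force: [-4.6, 1.0, 7.0]
width: 0.0469
```

```bash
cat > look.py <<'E'
from h import *
import sys
n,x0,y0,w=sys.argv[1],*map(int,sys.argv[2:5]); st()
im=optics.snapshot(n)[y0:y0+w,x0:x0+w];cv2.imwrite(sys.argv[5],cv2.resize(im[:,:,::-1],(600,600),interpolation=cv2.INTER_NEAREST))
E
python3 look.py scene 205 150 60 pics/s6.png
```

```text
t 5.4 tcp [ 0.5163 -0.1128  0.1796] rpy [3.140e+00 1.000e-03 1.575e+00] F [-4.6  1.   7. ] w 0.047 q [-0.32  0.04  1.43 -0.    1.67 -0.33]
```

View pics/s6.png

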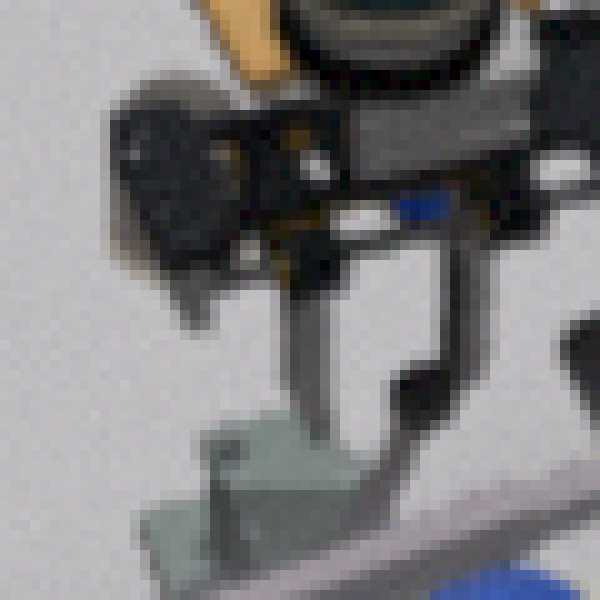

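>>> apply_moves:
  moves:
    - [[0, -0.8, 0.1], [0, 0, 0], 0.5]
    - [[0, -1.0, 0.6], [0, 0, 0], 0.5]
    - [[0, -0.6, 0.6], [0, 0, 0], 0.5]
    - [[0, 0.2, 0.4], [0, 0, 0], 0.5]
    - [[0, 1.0, 0.0], [0, 0, 0], 0.5]
    - [[0, 1.8, -0.4], [0, 0, 0], 0.5]
    - [[0, 2.6, -0.6], [0, 0, 0], 0.5]
    - [[0, 3.4, -0.7], [0, 0, 0], 0.5]
    - [[0, 4.2, -0.7], [0, 0, 0], 0.5]
    - [[0, 4.2, -0.7], [0, 0, 0], 0.5]

```text
time: 6.28
tool_pos: [0.5591, -0.1124, 0.1833]
ee_rot: [-3.141, -0.0, 1.575]
wrist_force: [-0.1, -0.0, 0.0]
width: 0.0468
```

```bash
python3 look.py scene 195 150 60 pics/s7.png
```

```text
t 6.28 tcp [ 0.5591 -0.1124  0.1833] rpy [-3.141 -0.     1.575] F [-0.1 -0.   0. ] w 0.047 q [-0.3   0.13  1.33  0.    1.68 -0.3 ]
```

View pics/s7.png

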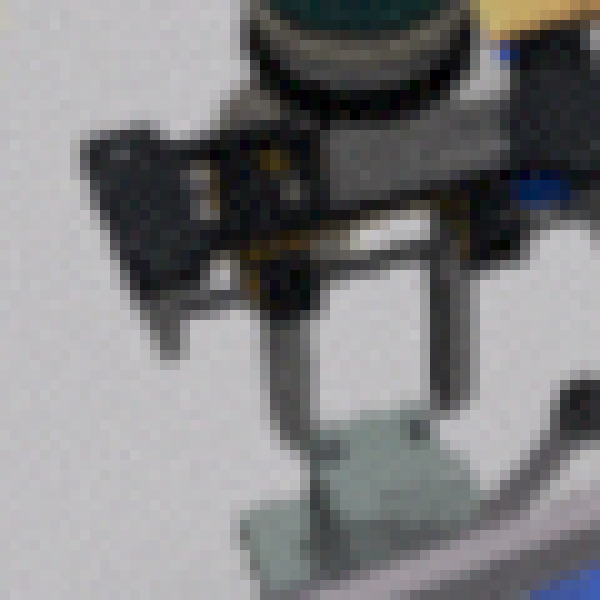

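>>> apply_moves:
  moves:
    - [[0, 0, -3], [0, 0, 0], 0.8]
    - [[0, -2, -4], [0, 0, 0], 0.8]
    - [[0, -5, -4], [0, 0, 0], 0.8]
    - [[0, -7.7, -3], [0, 0, 0], 0.8]
    - [[0, -7.7, -1], [0, 0, 0], 0.8]
    - [[0, -7.7, 1], [0, 0, 0], 0.8]
    - [[0, -7.7, 2.5], [0, 0, 0], 0.8]
    - [[0, -7.7, 3.5], [0, 0, 0], 0.8]
    - [[0, -7.7, 4.1], [0, 0, 0], 0.8]
    - [[0, -7.7, 4.1], [0, 0, 0], 0.8]

```text
time: 7.17
tool_pos: [0.4798, -0.1125, 0.1415]
ee_rot: [-3.139, -0.001, 1.575]
wrist_force: [0.5, 0.5, 0.0]
width: 0.0756
```

```bash
python3 look.py scene 210 130 75 pics/s8.png
```

```text
t 7.17 tcp [ 0.4798 -0.1125  0.1415] rpy [-3.139e+00 -1.000e-03  1.575e+00] F [0.5 0.5 0. ] w 0.076 q [-0.35 -0.03  1.57  0.    1.6  -0.35]
```

View pics/s8.png

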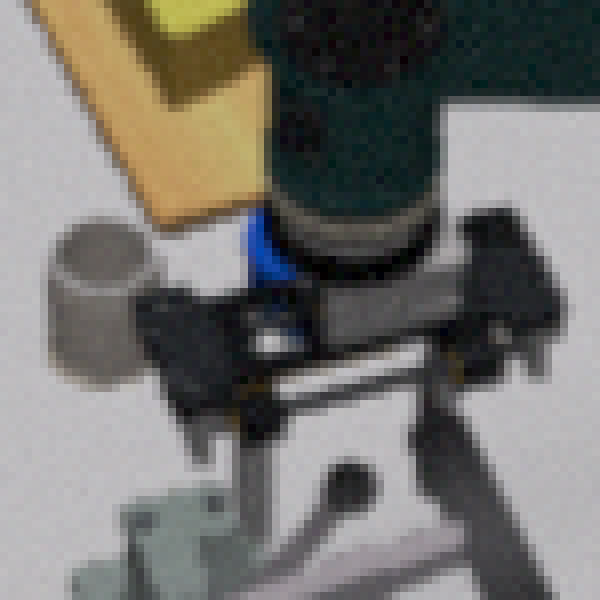

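>>> apply_moves:
  moves:
    - [[0, 1.2, 0], [0, 0, 0], 0.8]
    - [[0, 2.2, -0.1], [0, 0, 0], 0.8]
    - [[0, 3.2, -1.0], [0, 0, 0], 0.8]
    - [[0, 4.2, -1.7], [0, 0, 0], 0.8]
    - [[0, 5.4, -2.3], [0, 0, 0], 0.8]
    - [[0, 6.6, -2.8], [0, 0, 0], 0.8]
    - [[0, 7.8, -3.1], [0, 0, 0], 0.8]
    - [[0, 9, -3.1], [0, 0, 0], 0.8]
    - [[0, 10.1, -3.0], [0, 0, 0], 0.8]
    - [[0, 11.2, -2.7], [0, 0, 0], 0.8]

```text
time: 8.05
tool_pos: [0.594, -0.1126, 0.1716]
ee_rot: [3.14, 0.001, 1.575]
wrist_force: [-1.7, -0.4, 0.2]
width: 0.0756
```

```bash
python3 look.py scene 180 130 75 pics/s9.png
```

```text
t 8.05 tcp [ 0.594  -0.1126  0.1716] rpy [3.140e+00 1.000e-03 1.575e+00] F [-1.7 -0.4  0.2] w 0.076 q [-0.28  0.21  1.26 -0.    1.67 -0.29]
```

View pics/s9.png

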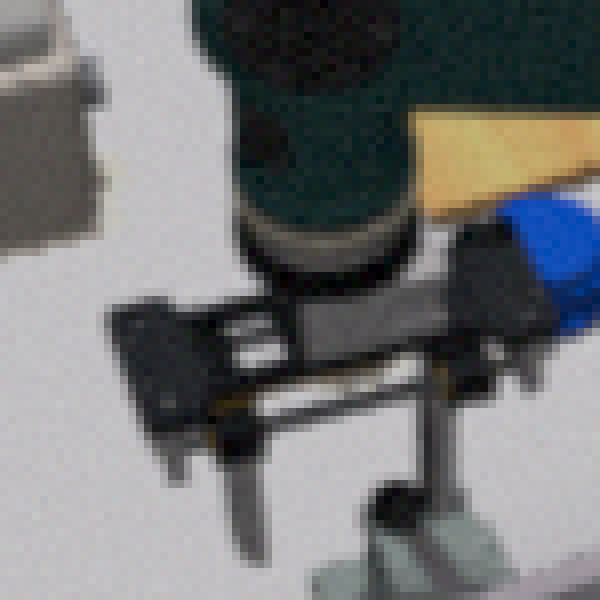

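>>> apply_moves:
  moves:
    - [[0, 0.3, 0.2], [0, 0, 0], 0.8]
    - [[0, 0.6, 0.4], [0, 0, 0], 0.8]
    - [[0, 0.9, 0.6], [0, 0, 0], 0.8]
    - [[0, 1.1, 0.7], [0, 0, 0], 0.8]
    - [[0, 1.3, 0.8], [0, 0, 0], 0.8]
    - [[0, 1.5, 0.8], [0, 0, 0], 0.8]
    - [[0, 1.6, 0.8], [0, 0, 0], 0.8]
    - [[0, 1.7, 0.8], [0, 0, 0], 0.8]
    - [[0, 1.7, 0.8], [0, 0, 0], 0.8]
    - [[0, 1.7, 0.8], [0, 0, 0], 0.8]

```text
time: 8.93
tool_pos: [0.6097, -0.1122, 0.1619]
ee_rot: [3.142, -0.0, 1.575]
wrist_force: [-0.5, -0.0, -1.4]
width: 0.0755
```

```bash
python3 look.py scene 180 130 75 pics/s10.png
```

```text
t 8.93 tcp [ 0.6097 -0.1122  0.1619] rpy [ 3.142 -0.     1.575] F [-0.5 -0.  -1.4] w 0.075 q [-0.27  0.25  1.23  0.    1.66 -0.28]
```

View pics/s10.png

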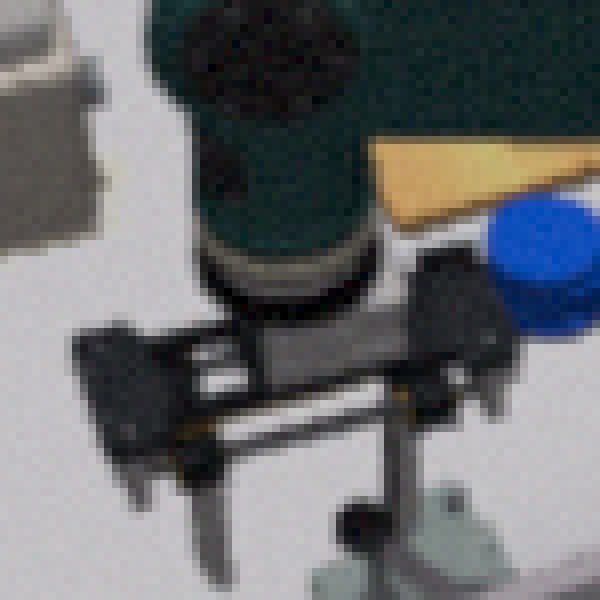

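Run:
```python
from h import *
for d in (20,25,30,35): 
    a=np.radians(d); print(d,(proj('scene',[[.5315+.1*np.sin(a),-.113,.102+.1*np.cos(a)]])-[180,130]+.5)*8)
```

```text
20 [[403.8518078  502.72062324]]
25 [[386.77590905 511.90016614]]
30 [[370.45472422 521.86264677]]
35 [[355.03098935 532.51725706]]
```

>>> apply_moves:
  moves:
    - [[0, 0.2, 0], [0, 0, 0], 0.8]
    - [[0, 0.4, 0], [0, 0, 0], 0.8]
    - [[0, 0.5, 0.1], [0, 0, 0], 0.8]
    - [[0, 0.6, 0.1], [0, 0, 0], 0.8]
    - [[0, 0.6, 0.1], [0, 0, 0], 0.8]
    - [[0, 0.6, 0.1], [0, 0, 0], 0.8]
    - [[0, 0.6, 0.1], [0, 0, 0], 0.8]
    - [[0, 0.6, 0.1], [0, 0, 0], 0.8]
    - [[0, 0.6, 0.1], [0, 0, 0], 0.8]
    - [[0, 0.6, 0.1], [0, 0, 0], 0.8]

```text
time: 9.82
tool_pos: [0.6156, -0.1123, 0.161]
ee_rot: [3.142, -0.0, 1.575]
wrist_force: [-1.8, -0.8, -0.5]
width: 0.075
```

```bash
python3 look.py scene 180 130 75 pics/s11.png
```

```text
t 9.82 tcp [ 0.6156 -0.1123  0.161 ] rpy [ 3.142 -0.     1.575] F [-1.8 -0.8 -0.5] w 0.075 q [-0.27  0.26  1.22  0.    1.66 -0.27]
```

View pics/s11.png

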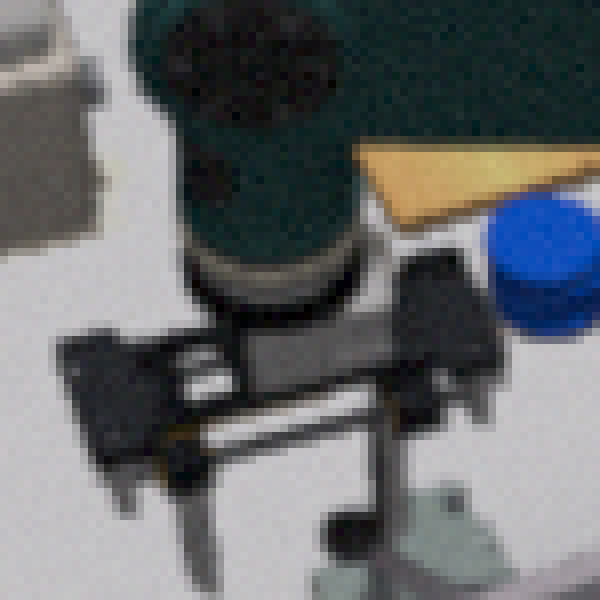

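>>> apply_moves:
  moves:
    - [[0, -1, 0], [0, 0, 0], 0.8]
    - [[0, -1.8, 0], [0, 0, 0], 0.8]
    - [[0, -1.8, -3], [0, 0, 0], 0.8]
    - [[0, -1.8, -6.5], [0, 0, 0], 0.8]
    - [[0, -1.8, -10], [0, 0, 0], 0.8]
    - [[0, -2, -14], [0, 0, 0], 0.8]
    - [[0, -3, -18], [0, 0, 0], 0.8]
    - [[0, -5, -21], [0, 0, 0.1], 0.8]
    - [[0, -7, -24], [0, 0, 0.2], 0.8]
    - [[0, -10, -24], [0, 0, 0.3], 0.8]

```text
time: 10.7
tool_pos: [0.5172, -0.1131, 0.4077]
ee_rot: [3.128, -0.0, 1.271]
wrist_force: [-0.6, -0.5, 0.7]
width: 0.0752
```

```bash
python3 look.py scene 170 130 130 pics/s12.png
python3 - <<'E'
from h import *
go([.35,.0265,.40],down(0)); go([.35,.0265,.06],down(0))
E
```

```text
t 10.7 tcp [ 0.5172 -0.1131  0.4077] rpy [ 3.128 -0.     1.271] F [-0.6 -0.5  0.7] w 0.075 q [-0.32  0.1   0.92  0.    2.11 -0.02]
shift [  8.41 -19.56   0.55] rv [ 0.008 -0.004  1.266]
shift [  8.44 -19.84  34.54] rv [ 0.008 -0.004  1.266]
```

View pics/s12.png

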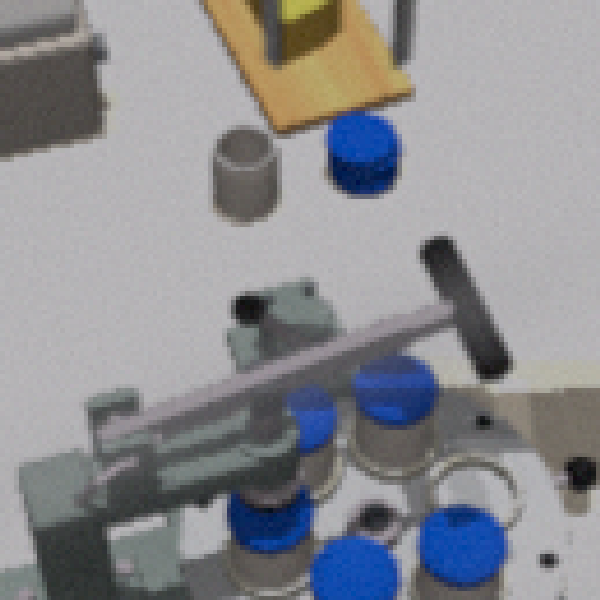

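The cam knob now leans to +x, at about (248,307) in the crop, so the pin is drawn. Next I'll go to the spoke ball nearest the robot.

>>> apply_moves:
  moves:
    - [[1.5, -3.5, 0], [0, 0, 0.12], 0.8]
    - [[3, -7, 0], [0, 0, 0.24], 0.8]
    - [[4.5, -10.5, 0], [0, 0, 0.36], 0.8]
    - [[6, -14, 0], [0, 0, 0.48], 0.8]
    - [[7.4, -17, 0], [0, 0, 0.6], 0.8]
    - [[8.4, -19.6, 0.5], [0, 0, 0.72], 0.8]
    - [[8.4, -19.6, 0.5], [0, 0, 0.84], 0.8]
    - [[8.4, -19.6, 0.5], [0, 0, 0.96], 0.8]
    - [[8.4, -19.6, 0.5], [0, 0, 1.08], 0.8]
    - [[8.4, -19.6, 0.5], [0, 0, 1.2], 0.8]

```text
time: 11.58
tool_pos: [0.3525, 0.0252, 0.3962]
ee_rot: [-3.142, -0.002, 0.07]
wrist_force: [-1.4, -0.5, -0.4]
width: 0.0754
```

Run:
```python
from h import *
st();go([.35,.0265,.055],down(0))
```

```text
t 11.58 tcp [0.3525 0.0252 0.3962] rpy [-3.142e+00 -2.000e-03  7.000e-02] F [-1.4 -0.5 -0.4] w 0.075 q [-0.09 -0.29  1.29  0.    2.14  1.41]
shift [-0.31 -0.15 34.12] rv [-0.    -0.002  0.07 ]
```

>>> apply_moves:
  moves:
    - [[-0.3, -0.1, 4], [0, 0, 0.07], 0.8]
    - [[-0.3, -0.1, 8], [0, 0, 0.07], 0.8]
    - [[-0.3, -0.1, 12], [0, 0, 0.07], 0.8]
    - [[-0.3, -0.1, 16], [0, 0, 0.07], 0.8]
    - [[-0.3, -0.1, 20], [0, 0, 0.07], 0.8]
    - [[-0.3, -0.1, 24], [0, 0, 0.07], 0.8]
    - [[-0.3, -0.1, 28], [0, 0, 0.07], 0.8]
    - [[-0.3, -0.1, 31], [0, 0, 0.07], 0.8]
    - [[-0.3, -0.1, 33], [0, 0, 0.07], 0.8]
    - [[-0.3, -0.1, 34], [0, 0, 0.07], 0.8]

```text
time: 12.42
tool_pos: [0.3472, 0.026, 0.0526]
ee_rot: [-3.141, 0.005, 0.005]
wrist_force: [-0.5, 0.2, 1.0]
width: 0.0751
```

```bash
python3 look.py scene 220 150 110 pics/s13.png
python3 - <<'E'
from h import *
go([.35,.0265,.03],down(0))
E
```

```text
t 12.42 tcp [0.3472 0.026  0.0526] rpy [-3.141  0.005  0.005] F [-0.5  0.2  1. ] w 0.075 q [-0.09 -0.32  2.    0.    1.46  1.48]
shift [ 0.32 -0.05  2.23] rv [-0.001  0.006  0.005]
```

View pics/s13.png

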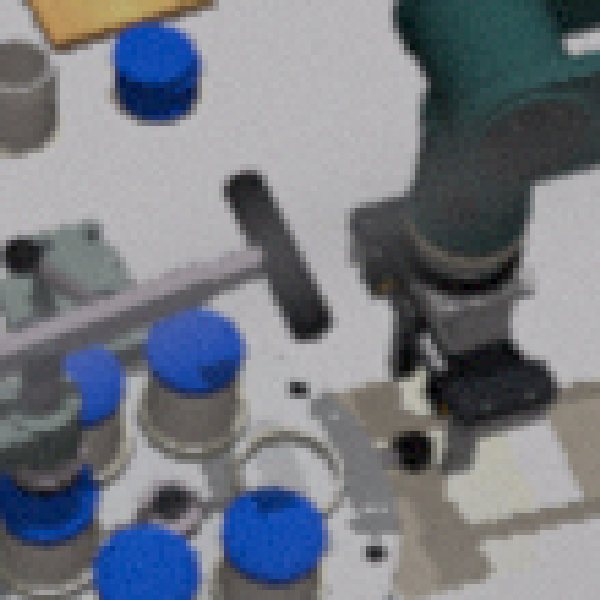

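```bash
python3 - <<'E'
from h import *
t=robot.get_obs()['tool_pos']
P=[t+[0,.044,-.014],t+[0,.044,.008],t+[0,-.044,-.014],[.3509,.0265,.04],t]
print((proj('scene',P)-[220,150]+.5)*600/110)
E
python3 look.py scene 280 210 40 pics/s14.png
```

```text
[[448.38853136 497.52568464]
 [452.2990807  480.00669331]
 [397.41926674 397.22979501]
 [417.81461838 447.22719866]
 [424.69895237 435.21641441]]
t 12.47 tcp [0.3469 0.026  0.0523] rpy [-3.141  0.006  0.005] F [-1.2 -0.6 -0.8] w 0.075 q [-0.09 -0.32  2.    0.    1.46  1.48]
```

View pics/s14.png

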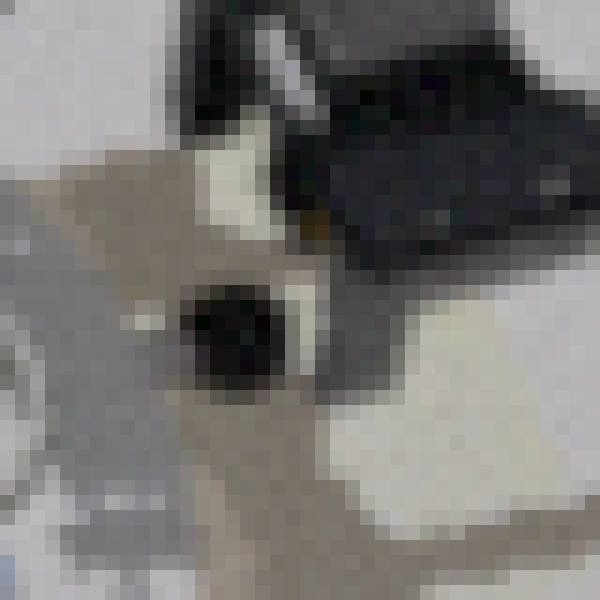

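>>> apply_moves:
  moves:
    - [[0.35, 0, 0.5], [0, 0, 0], 0.7]
    - [[0.35, 0, 1.2], [0, 0, 0], 0.7]
    - [[0.35, 0, 1.9], [0, 0, 0], 0.7]
    - [[0.35, 0, 2.5], [0, 0, 0], 0.7]
    - [[0.35, 0, 3.0], [0, 0, 0], 0.7]
    - [[0.35, 0, 3.0], [0, 0, 0], 0.5]
    - [[0.35, 0, 3.0], [0, 0, 0], 0.4]
    - [[0.35, 0, 3.0], [0, 0, 0], 0.4]
    - [[0.35, 0, 3.0], [0, 0, 0], 0.4]
    - [[0.35, 0, 3.0], [0, 0, 0], 0.4]

```text
time: 13.35
tool_pos: [0.3534, 0.0256, 0.0263]
ee_rot: [-3.142, -0.001, 0.005]
wrist_force: [-0.0, -0.7, -0.3]
width: 0.0383
```

```bash
python3 look.py scene 270 200 50 pics/s15.png
```

```text
t 13.35 tcp [0.3534 0.0256 0.0263] rpy [-3.142e+00 -1.000e-03  5.000e-03] F [-0.  -0.7 -0.3] w 0.038 q [-0.09 -0.28  2.03  0.    1.39  1.48]
```

View pics/s15.png

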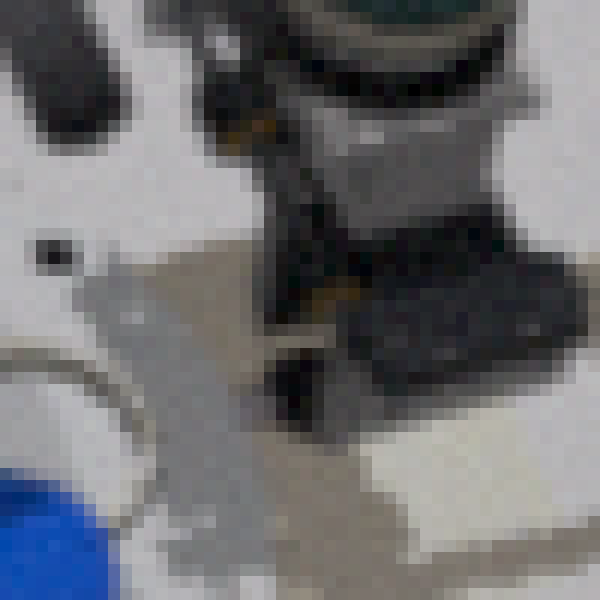

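>>> apply_moves:
  moves:
    - [[0.2, 0, 0.4], [0, 0, 0], 0.4]
    - [[0.3, 0, 0.9], [0, 0, 0], 0.4]
    - [[0.3, 0, 0.9], [0, 0, 0], 0.3]
    - [[0.3, 0, 0.9], [0, 0, 0], 0.2]
    - [[0.3, 0, 0.9], [0, 0, 0], 0.2]
    - [[0.3, 0, 0.9], [0, 0, 0], 0.2]
    - [[0.3, 0, 0.9], [0, 0, 0], 0.2]
    - [[0.3, 0, 0.9], [0, 0, 0], 0.2]
    - [[0.3, 0, 0.9], [0, 0, 0], 0.2]
    - [[0.3, 0, 0.9], [0, 0, 0], 0.2]

```text
time: 14.23
tool_pos: [0.3554, 0.0258, 0.0162]
ee_rot: [-3.141, 0.001, 0.005]
wrist_force: [0.7, 0.7, -9.4]
width: 0.0285
```

```bash
python3 look.py scene 270 200 50 pics/s16.png
```

```text
t 14.23 tcp [0.3554 0.0258 0.0162] rpy [-3.141e+00  1.000e-03  5.000e-03] F [ 0.7  0.7 -9.4] w 0.028 q [-0.09 -0.26  2.04  0.    1.37  1.48]
```

View pics/s16.png

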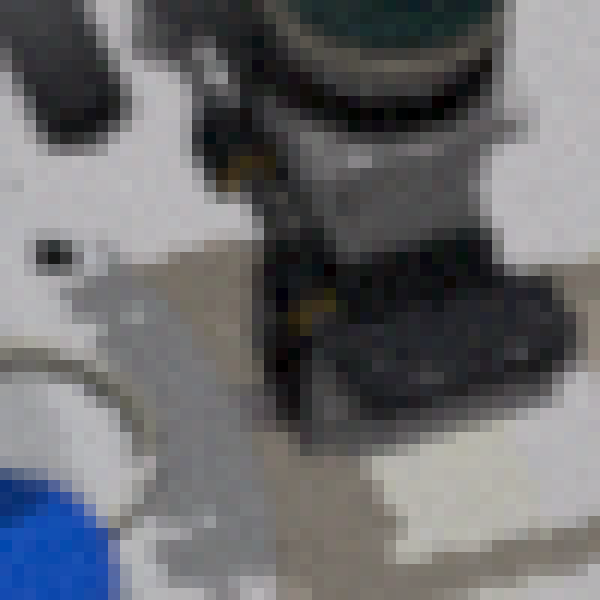

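>>> apply_moves:
  moves:
    - [[0.04, 1.22, -0.2], [0, 0, -0.07], 0.2]
    - [[0.17, 2.44, -0.3], [0, 0, -0.14], 0.2]
    - [[0.38, 3.64, -0.4], [0, 0, -0.209], 0.2]
    - [[0.68, 4.82, -0.4], [0, 0, -0.279], 0.2]
    - [[1.06, 5.99, -0.4], [0, 0, -0.349], 0.2]
    - [[1.51, 7.12, -0.4], [0, 0, -0.419], 0.2]
    - [[2.05, 8.22, -0.4], [0, 0, -0.489], 0.2]
    - [[2.34, 8.75, -0.4], [0, 0, -0.524], 0.2]
    - [[2.34, 8.75, -0.4], [0, 0, -0.524], 0.2]
    - [[2.34, 8.75, -0.4], [0, 0, -0.524], 0.2]

```text
time: 15.12
tool_pos: [0.3771, -0.0601, 0.0165]
ee_rot: [-3.134, 0.003, 0.528]
wrist_force: [4.7, 2.7, -24.5]
width: 0.029
```

```bash
python3 look.py scene 190 150 130 pics/s17.png
python3 - <<'E'
from h import *
t=robot.get_obs()['tool_pos']; d=t[:2]-[.5304,.0264]; print(np.linalg.norm(d),np.degrees(np.arctan2(d[1],d[0]))+180)
E
```

```text
t 15.12 tcp [ 0.3771 -0.0601  0.0165] rpy [-3.134e+00  3.000e-03  5.280e-01] F [  4.7   2.7 -24.5] w 0.029 q [-0.31 -0.19  1.98  0.    1.36  0.73]
0.17601487761501258 29.381209196578254
```

View pics/s17.png

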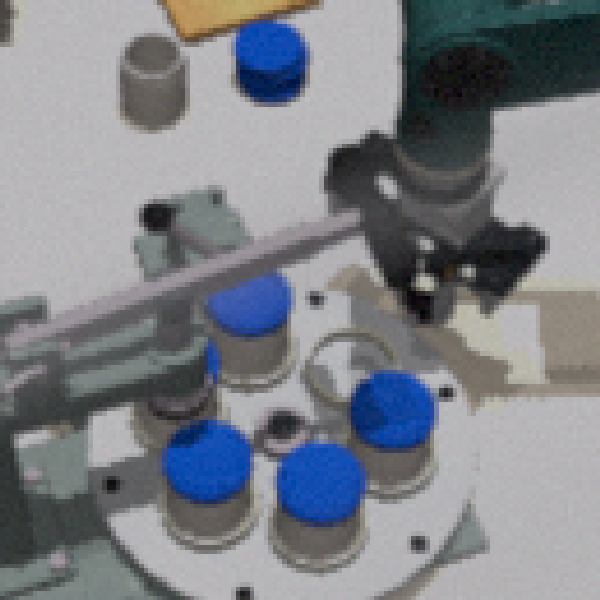

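Run:
```python
from h import *
for a in (34,38,42,46,50,54,57,59,60.2):
    r=np.radians(a); go([.5304-.1755*np.cos(r),.0264-.1755*np.sin(r),.0165],down(r))
```

```text
shift [ 0.09  1.41 -0.01] rv [-0.007  0.003 -0.065]
shift [ 0.21  2.63 -0.02] rv [-0.007  0.003 -0.135]
shift [ 0.42  3.84 -0.03] rv [-0.008  0.003 -0.205]
shift [ 0.71  5.03 -0.04] rv [-0.008  0.002 -0.275]
shift [ 1.08  6.2  -0.05] rv [-0.008  0.002 -0.344]
shift [ 1.53  7.34 -0.06] rv [-0.008  0.002 -0.414]
shift [ 1.93  8.17 -0.07] rv [-0.008  0.002 -0.467]
shift [ 2.21  8.71 -0.07] rv [-0.008  0.002 -0.501]
shift [ 2.39  9.03 -0.08] rv [-0.008  0.002 -0.522]
```

>>> apply_moves:
  moves:
    - [[0.09, 1.2, 0.3], [0, 0, -0.065], 0.2]
    - [[0.21, 2.4, 0.5], [0, 0, -0.135], 0.2]
    - [[0.42, 3.6, 0.5], [0, 0, -0.205], 0.2]
    - [[0.7, 4.8, 0.5], [0, 0, -0.275], 0.2]
    - [[1.05, 6.0, 0.5], [0, 0, -0.344], 0.2]
    - [[1.5, 7.1, 0.5], [0, 0, -0.414], 0.2]
    - [[1.9, 8.0, 0.5], [0, 0, -0.467], 0.2]
    - [[2.2, 8.6, 0.5], [0, 0, -0.501], 0.2]
    - [[2.3, 8.85, 0.5], [0, 0, -0.52], 0.2]
    - [[2.3, 8.85, 0.5], [0, 0, -0.52], 0.2]

```text
time: 16.0
tool_pos: [0.4437, -0.1281, 0.0163]
ee_rot: [-3.141, 0.004, 1.049]
wrist_force: [-4.2, -4.3, -1.9]
width: 0.0285
```

```bash
python3 look.py scene 170 150 150 pics/s18.png
python3 - <<'E'
from h import *
t=robot.get_obs()['tool_pos']; d=t[:2]-[.5304,.0264]; print(np.linalg.norm(d),np.degrees(np.arctan2(d[1],d[0]))+180)
im=optics.snapshot('top'); cv2.imwrite('pics/raw_top2.png',im[:,:,::-1])
cr=im[90:240,150:300];cv2.imwrite('pics/t2.png',cv2.resize(cr[:,:,::-1],(600,600),interpolation=cv2.INTER_CUBIC))
E
```

```text
t 16.0 tcp [ 0.4437 -0.1281  0.0163] rpy [-3.141  0.004  1.049] F [-4.2 -4.3 -1.9] w 0.028 q [-0.4  -0.01  1.81 -0.    1.34  0.12]
0.17712064812281492 60.65638772468347
```

View pics/s18.png

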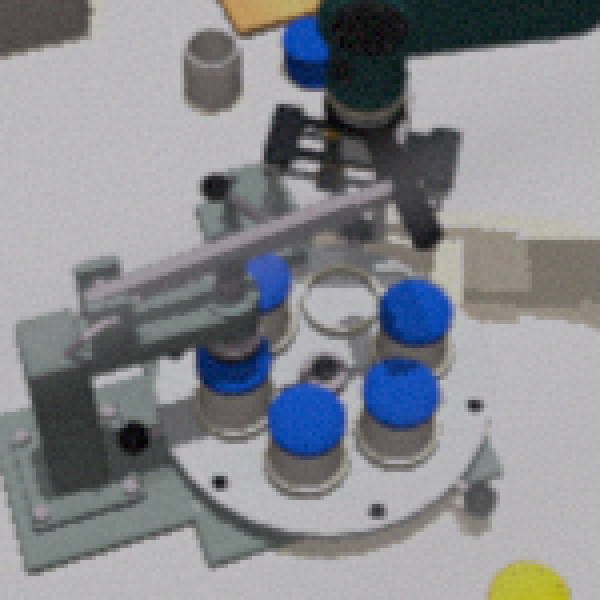

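View pics/t2.png

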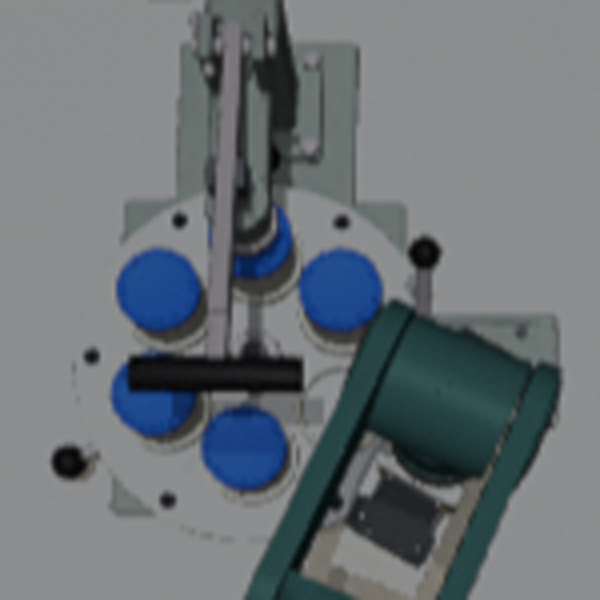

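Run:
```python
from h import *
a=cv2.imread('pics/raw_top0.png').astype(float);b=cv2.imread('pics/raw_top2.png').astype(float)
c=np.array([.5304,.0264])
for (u,v) in [(195,145),(235.5,145.3),(173,179),(192,215)]:
    r=[]
    for im in(a,b):
        g=im.max(2)[int(v)-5:int(v)+6,int(u)-5:int(u)+6]; g=np.clip(np.median(g)*.85-g,0,None)
        yy,xx=np.mgrid[int(v)-5:int(v)+6,int(u)-5:int(u)+6]; p=((g*xx).sum()/g.sum(),(g*yy).sum()/g.sum())
        d=onz('top',p,.046)[:2]-c; r.append(np.arctan2(d[1],d[0]))
    print('hole',r[1]-r[0])
for bb in blobs(b.astype(np.uint8),roi=(155,195,180,215),amin=15): print(bb)
P=onz('top',(166.9,205.4),.04)[:2]-c; print('ball ang',np.arctan2(P[1],P[0])-np.radians(60))
```

```text
hole -0.0010842038229003093
hole -0.004358695943076363
hole -0.0039456349871598295
hole -0.0026590042593577223
(array([166.81, 205.14]), array([164, 202,   7,   7,  42], dtype=int32))
ball ang 1.0365200785765476
```

>>> apply_moves:
  moves:
    - [[0, 0, 0], [0, 0, 0], 0.3]
    - [[0, 0, 0], [0, 0, 0], 0.4]
    - [[0, 0, 0], [0, 0, 0], 0.5]
    - [[0, 0, 0], [0, 0, 0], 0.5]
    - [[0, 0, -2], [0, 0, 0], 0.5]
    - [[0, 0, -6], [0, 0, 0], 0.5]
    - [[0, 0, -10], [0, 0, 0], 0.6]
    - [[0, 0, -14], [0, 0, 0], 0.7]
    - [[0, 0, -18], [0, 0, 0], 0.8]
    - [[0, 0, -22], [0, 0, 0], 0.8]

```text
time: 16.93
tool_pos: [0.4447, -0.1261, 0.239]
ee_rot: [3.139, -0.001, 1.049]
wrist_force: [0.4, -0.7, 0.2]
width: 0.0702
```

Run:
```python
from h import *
st();go([.585,-.1125,.30],down(np.pi/2));go([.585,-.1125,.157],down(np.pi/2))
```

```text
t 16.93 tcp [ 0.4447 -0.1261  0.239 ] rpy [ 3.139e+00 -1.000e-03  1.049e+00] F [ 0.4 -0.7  0.2] w 0.07 q [-0.4  -0.12  1.47  0.    1.79  0.12]
shift [ 8.18 11.5  -6.06] rv [ 0.003 -0.001 -0.522]
shift [ 8.16 11.46  8.24] rv [ 0.003 -0.001 -0.522]
```

>>> apply_moves:
  moves:
    - [[0, 0, -3.5], [0, 0, -0.1], 0.8]
    - [[2, 2.5, -6.5], [0, 0, -0.2], 0.8]
    - [[4, 5.5, -7], [0, 0, -0.3], 0.8]
    - [[6, 8.5, -7], [0, 0, -0.4], 0.8]
    - [[8.15, 11.5, -6], [0, 0, -0.522], 0.8]
    - [[8.15, 11.5, -3], [0, 0, -0.522], 0.8]
    - [[8.15, 11.5, 1], [0, 0, -0.522], 0.8]
    - [[8.15, 11.5, 4.5], [0, 0, -0.522], 0.8]
    - [[8.15, 11.5, 7], [0, 0, -0.522], 0.8]
    - [[8.15, 11.5, 8.2], [0, 0, -0.522], 0.8]

```text
time: 17.77
tool_pos: [0.5831, -0.1121, 0.1494]
ee_rot: [-3.136, -0.003, 1.571]
wrist_force: [-0.4, 0.0, -0.5]
width: 0.0753
```

```bash
python3 look.py scene 170 130 100 pics/s19.png
python3 - <<'E'
from h import *
im=optics.snapshot('top');cv2.imwrite('pics/t3.png',cv2.resize(im[90:240,150:300,::-1],(600,600)))
E
```

```text
t 17.77 tcp [ 0.5831 -0.1121  0.1494] rpy [-3.136e+00 -3.000e-03  1.571e+00] F [-0.4  0.  -0.5] w 0.075 q [-0.29  0.2   1.32  0.    1.63 -0.29]
```

View pics/s19.png

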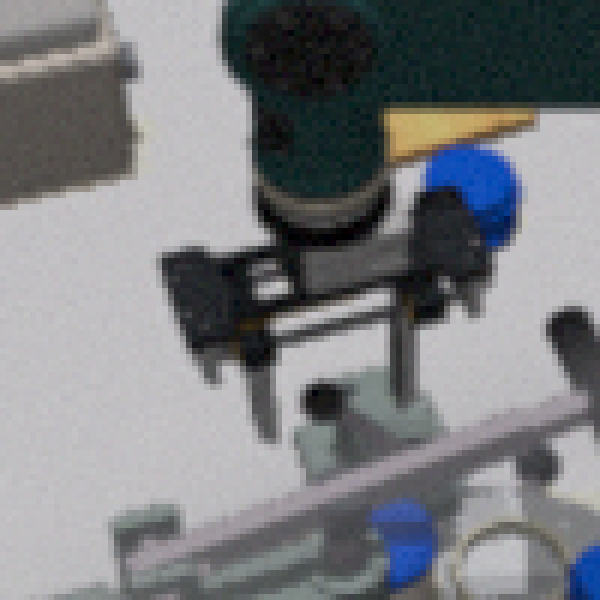

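>>> apply_moves:
  moves:
    - [[0, -1.2, 0], [0, 0, 0], 0.8]
    - [[0, -2.2, -0.2], [0, 0, 0], 0.8]
    - [[0, -3.4, -0.8], [0, 0, 0], 0.8]
    - [[0, -4.6, -1.2], [0, 0, 0], 0.8]
    - [[0, -5.9, -1.5], [0, 0, 0], 0.8]
    - [[0, -7.2, -1.5], [0, 0, 0], 0.8]
    - [[0, -8.4, -1.4], [0, 0, 0], 0.8]
    - [[0, -9.6, -1.1], [0, 0, 0], 0.8]
    - [[0, -10.7, -0.6], [0, 0, 0], 0.8]
    - [[0, -11.7, 0], [0, 0, 0], 0.8]

```text
time: 18.7
tool_pos: [0.4686, -0.1137, 0.1577]
ee_rot: [3.135, 0.002, 1.571]
wrist_force: [-0.2, -0.4, 0.3]
width: 0.075
```

```bash
python3 look.py scene 190 130 100 pics/s20.png
python3 - <<'E'
from h import *
for d in (-20,-25,-30,-35): 
    a=np.radians(d); print(d,(proj('scene',[[.5315+.1*np.sin(a),-.113,.092+.1*np.cos(a)]])-[190,130]+.5)*6)
E
```

```text
t 18.7 tcp [ 0.4686 -0.1137  0.1577] rpy [3.135e+00 2.000e-03 1.571e+00] F [-0.2 -0.4  0.3] w 0.075 q [-0.36 -0.06  1.58  0.    1.62 -0.36]
-20 [[351.25758183 359.6983632 ]]
-25 [[363.73060546 359.97154502]]
-30 [[375.60403905 361.09660091]]
-35 [[386.78305794 363.05535072]]
```

View pics/s20.png

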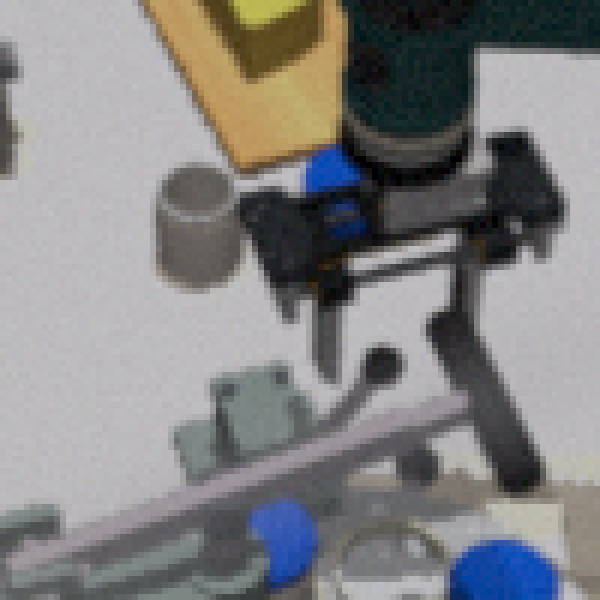

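>>> apply_moves:
  moves:
    - [[0, -0.5, 0.2], [0, 0, 0], 0.8]
    - [[0, -1, 0.4], [0, 0, 0], 0.8]
    - [[0, -1.4, 0.6], [0, 0, 0], 0.8]
    - [[0, -1.7, 0.8], [0, 0, 0], 0.8]
    - [[0, -1.9, 0.8], [0, 0, 0], 0.8]
    - [[0, -1.9, 0.8], [0, 0, 0], 0.8]
    - [[0, -1.9, 0.8], [0, 0, 0], 0.8]
    - [[0, -1.9, 0.8], [0, 0, 0], 0.8]
    - [[0, -1, 0.5], [0, 0, 0], 0.8]
    - [[0, 0, 0], [0, 0, 0], 0.8]

```text
time: 19.58
tool_pos: [0.4674, -0.1131, 0.1537]
ee_rot: [-3.14, -0.0, 1.57]
wrist_force: [-0.5, -0.1, -1.4]
width: 0.0754
```

```bash
python3 look.py scene 190 130 100 pics/s21.png
python3 - <<'E'
from h import *
im=optics.snapshot('scene');cv2.imwrite('pics/raw_s21.png',im[:,:,::-1])
for n in('pics/raw_scene0.png','pics/raw_s21.png'):
  print(blobs(cv2.imread(n),hi=60,amin=6,roi=(245,180,260,200)))
b=optics.snapshot('top')[:,:,::-1]; cv2.imwrite('pics/raw_top4.png',b); print(blobs(b,roi=(155,195,180,215),amin=15))
E
```

```text
t 19.58 tcp [ 0.4674 -0.1131  0.1537] rpy [-3.14 -0.    1.57] F [-0.5 -0.1 -1.4] w 0.075 q [-0.36 -0.06  1.58 -0.    1.62 -0.35]
[(array([253. , 190.5]), array([251, 188,   5,   6,  24], dtype=int32))]
[(array([252.96, 190.29]), array([251, 188,   5,   6,  24], dtype=int32))]
[(array([166.81, 205.14]), array([164, 202,   7,   7,  42], dtype=int32))]
```

Run:
```python
from h import *
go([.473,.027,.36],down(np.pi/2))
```

```text
shift [ 14.03   0.48 -20.59] rv [-0.001 -0.     0.   ]
```

>>> apply_moves:
  moves:
    - [[0, 0.5, -4], [0, 0, 0], 0.8]
    - [[0, 0.5, -8], [0, 0, 0], 0.8]
    - [[0, 0.5, -12], [0, 0, 0], 0.6]
    - [[0, 0.5, -16], [0, 0, 0], 0.3]
    - [[0, 0.5, -20], [0, 0, 0], 0]
    - [[1, 0.5, -23], [0, 0, 0], 0]
    - [[4, 0.5, -24], [0, 0, 0], 0]
    - [[8, 0.5, -24], [0, 0, 0], 0]
    - [[11, 0.5, -24], [0, 0, 0], 0]
    - [[14, 0.5, -23], [0, 0, 0], 0]

```text
time: 20.57
tool_pos: [0.4727, 0.028, 0.386]
ee_rot: [3.138, 0.0, 1.57]
wrist_force: [1.0, -1.1, -0.2]
width: 0.0252
```

```bash
python3 look.py scene 180 90 130 pics/s22.png
python3 - <<'E'
from h import *
go([.473,.027,.335],down(np.pi/2))
t=robot.get_obs()['tool_pos']; print((proj('scene',[t,t-[0,0,.014]])-[180,90]+.5)*600/130)
E
```

```text
t 20.57 tcp [0.4727 0.028  0.386 ] rpy [3.138 0.    1.57 ] F [ 1.  -1.1 -0.2] w 0.025 q [-0.06 -0.04  1.1  -0.    2.07 -0.06]
shift [-0.59  0.13  4.79] rv [-0.002 -0.004  0.006]
[[430.23377961 421.88739335]
 [428.90860022 435.74673484]]
```

View pics/s22.png

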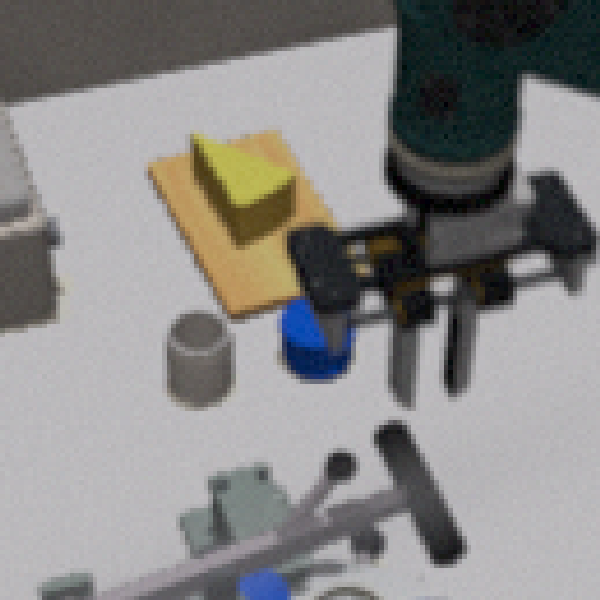

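```bash
python3 - <<'E'
from h import *
def cs(n,t,off,uv):
    p=np.array(t)+off
    zs=np.linspace(-.05,.6,651); q=proj('scene',[[p[0],p[1],z] for z in zs]); k=np.argmin(np.linalg.norm(q-uv,axis=1))
    print(n,'tipz',zs[k].round(3),'minus tcp',(zs[k]-t[2]).round(3),'res',np.linalg.norm(q[k]-uv).round(2))
cs('s5',(.4754,-.1126,.1643),[.03,0,0],(246.5,192.3))
cs('s19',(.5831,-.1121,.1494),[.044,0,0],(214.5,202.8))
cs('s14',(.3469,.026,.0523),[0,.044,0],(303.5,236.2))
cs('s22',(.473,.033,.383),[.019,0,0],(267.2,176.8))
cs('s12',(.5172,-.1131,.4077),[.042,.013,0],(275*130/600+169.5,65*130/600+129.5))
st()
E
python3 look.py scene 180 90 130 pics/s23.png
```

```text
s5 tipz 0.173 minus tcp 0.009 res 0.57
s19 tipz 0.161 minus tcp 0.012 res 0.51
s14 tipz 0.07 minus tcp 0.018 res 0.76
s22 tipz 0.409 minus tcp 0.026 res 0.26
s12 tipz 0.444 minus tcp 0.036 res 2.43
t 20.62 tcp [0.4717 0.0327 0.3829] rpy [-3.14  -0.004  1.577] F [-0.2  1.7 -1.2] w 0.021 q [-0.05 -0.04  1.11  0.    2.07 -0.06]
t 20.62 tcp [0.4717 0.0327 0.3829] rpy [-3.14  -0.004  1.577] F [-0.2  1.7 -1.2] w 0.021 q [-0.05 -0.04  1.11  0.    2.07 -0.06]
```

View pics/s23.png

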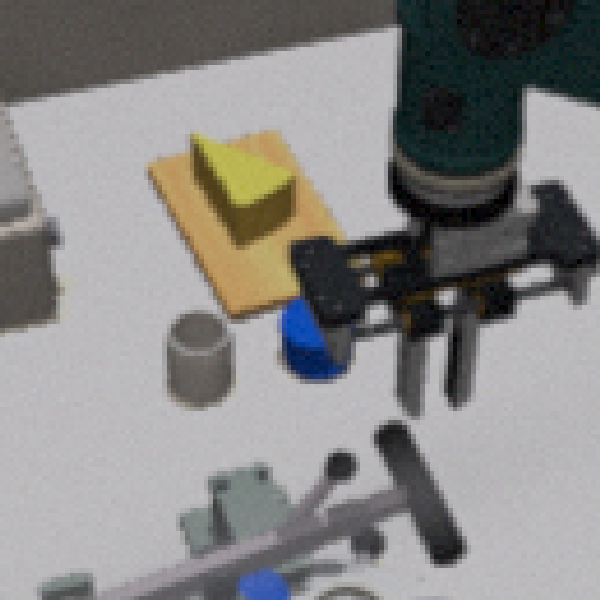

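Run:
```python
from h import *
print(tri((271.3,196.6),(203.8,182.3)))
go([.475,.027,.318],down(np.pi/2))
```

```text
(array([0.47173902, 0.02831732, 0.30242888]), np.float64(0.004444768406927779))
shift [-0.32  0.34  6.47] rv [-0.003 -0.001  0.006]
```

>>> apply_moves:
  moves:
    - [[-0.3, 0.4, 1], [0, 0, 0], 0]
    - [[-0.4, 0.4, 2.5], [0, 0, 0], 0]
    - [[-0.4, 0.4, 4], [0, 0, 0], 0]
    - [[-0.4, 0.4, 5.5], [0, 0, 0], 0]
    - [[-0.4, 0.4, 6.3], [0, 0, 0], 0]
    - [[-0.4, 0.4, 6.8], [0, 0, 0], 0]
    - [[-0.4, 0.4, 7.2], [0, 0, 0], 0]
    - [[-0.4, 0.4, 7.6], [0, 0, 0], 0]
    - [[-0.4, 0.4, 7.6], [0, 0, 0], 0]
    - [[-0.4, 0.4, 7.6], [0, 0, 0], 0]

```text
time: 21.5
tool_pos: [0.4769, 0.0226, 0.3084]
ee_rot: [3.141, 0.0, 1.571]
wrist_force: [0.5, -0.1, -0.3]
width: 0.0003
```

```bash
python3 look.py scene 230 140 80 pics/s24.png
```

```text
t 21.5 tcp [0.4769 0.0226 0.3084] rpy [3.141 0.    1.571] F [ 0.5 -0.1 -0.3] w 0.0 q [-0.07 -0.07  1.29  0.    1.92 -0.07]
```

View pics/s24.png

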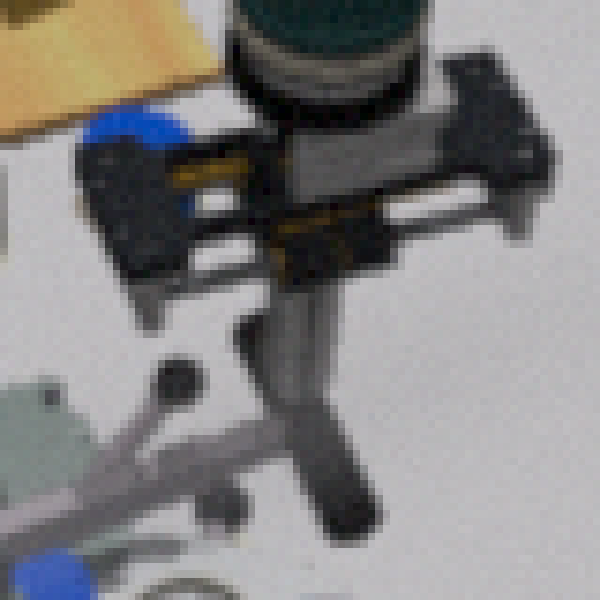

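>>> apply_moves:
  moves:
    - [[0.3, 0, 0.6], [0, 0, 0], 0]
    - [[0.3, 0, 1.2], [0, 0, 0], 0]
    - [[0.3, 0, 1.8], [0, 0, 0], 0]
    - [[0.3, 0, 2.4], [0, 0, 0], 0]
    - [[0.3, 0, 3], [0, 0, 0], 0]
    - [[0.3, 0, 3.6], [0, 0, 0], 0]
    - [[0.3, 0, 4.2], [0, 0, 0], 0]
    - [[0.3, 0, 4.8], [0, 0, 0], 0]
    - [[0.3, 0, 5.4], [0, 0, 0], 0]
    - [[0.3, 0, 6], [0, 0, 0], 0]

```text
time: 22.38
tool_pos: [0.4768, 0.0258, 0.2475]
ee_rot: [3.141, -0.0, 1.571]
wrist_force: [0.0, -0.2, 2.7]
width: 0.0004
```

```bash
python3 look.py scene 230 140 80 pics/s25.png
```

```text
t 22.38 tcp [0.4768 0.0258 0.2475] rpy [ 3.141 -0.     1.571] F [ 0.  -0.2  2.7] w 0.0 q [-0.06 -0.08  1.42  0.    1.8  -0.06]
```

View pics/s25.png

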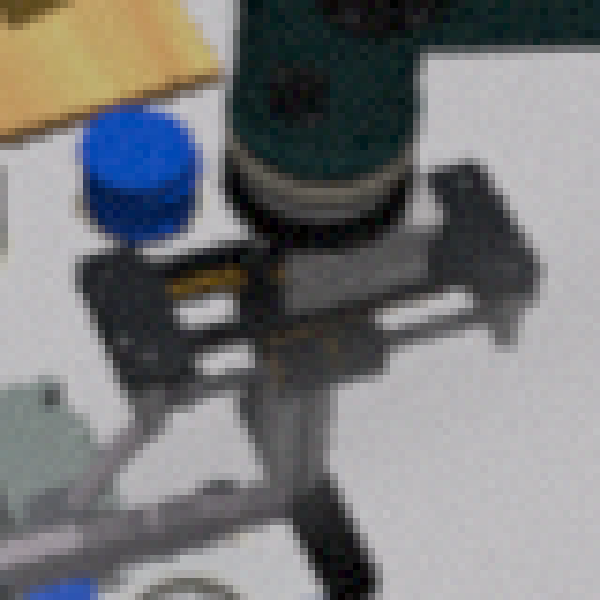

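>>> apply_moves:
  moves:
    - [[0, 0, 0.3], [0, 0, 0], 0]
    - [[0, 0, 0.6], [0, 0, 0], 0]
    - [[0, 0, 0.9], [0, 0, 0], 0]
    - [[0, 0, 1.2], [0, 0, 0], 0]
    - [[0, 0, 1.4], [0, 0, 0], 0]
    - [[0, 0, 1.6], [0, 0, 0], 0]
    - [[0, 0, 1.8], [0, 0, 0], 0]
    - [[0, 0, 1.9], [0, 0, 0], 0]
    - [[0, 0, 2.0], [0, 0, 0], 0]
    - [[0, 0, 2.0], [0, 0, 0], 0]

```text
time: 23.27
tool_pos: [0.4773, 0.0257, 0.2298]
ee_rot: [3.138, 0.0, 1.571]
wrist_force: [-1.3, 0.5, 7.0]
width: 0.0008
```

>>> apply_moves:
  moves:
    - [[0, 0, 0.1], [0, 0, 0], 0]
    - [[0, 0, 0.2], [0, 0, 0], 0]
    - [[0, 0, 0.3], [0, 0, 0], 0]
    - [[0, 0, 0.4], [0, 0, 0], 0]
    - [[0, 0, 0.5], [0, 0, 0], 0]
    - [[0, 0, 0.6], [0, 0, 0], 0]
    - [[0, 0, 0.7], [0, 0, 0], 0]
    - [[0, 0, 0.8], [0, 0, 0], 0]
    - [[0, 0, 0.8], [0, 0, 0], 0]
    - [[0, 0, 0.8], [0, 0, 0], 0]

```text
time: 24.1
tool_pos: [0.4781, 0.0257, 0.2222]
ee_rot: [3.136, 0.0, 1.571]
wrist_force: [-0.1, -0.2, 7.7]
width: 0.0002
```

>>> apply_moves:
  moves:
    - [[0, 0, 0.1], [0, 0, 0], 0]
    - [[0, 0, 0.2], [0, 0, 0], 0]
    - [[0, 0, 0.3], [0, 0, 0], 0]
    - [[0, 0, 0.4], [0, 0, 0], 0]
    - [[0, 0, 0.5], [0, 0, 0], 0]
    - [[0, 0, 0.6], [0, 0, 0], 0]
    - [[0, 0, 0.6], [0, 0, 0], 0]
    - [[0, 0, 0.6], [0, 0, 0], 0]
    - [[0, 0, 0.6], [0, 0, 0], 0]
    - [[0, 0, 0.6], [0, 0, 0], 0]

```text
time: 24.93
tool_pos: [0.4786, 0.0257, 0.2197]
ee_rot: [3.132, 0.0, 1.571]
wrist_force: [-2.2, 0.6, 18.3]
width: 0.0007
```

```bash
python3 look.py scene 180 140 120 pics/s26.png
```

```text
t 24.93 tcp [0.4786 0.0257 0.2197] rpy [3.132 0.    1.571] F [-2.2  0.6 18.3] w 0.001 q [-0.06 -0.08  1.48  0.    1.74 -0.06]
```

View pics/s26.png

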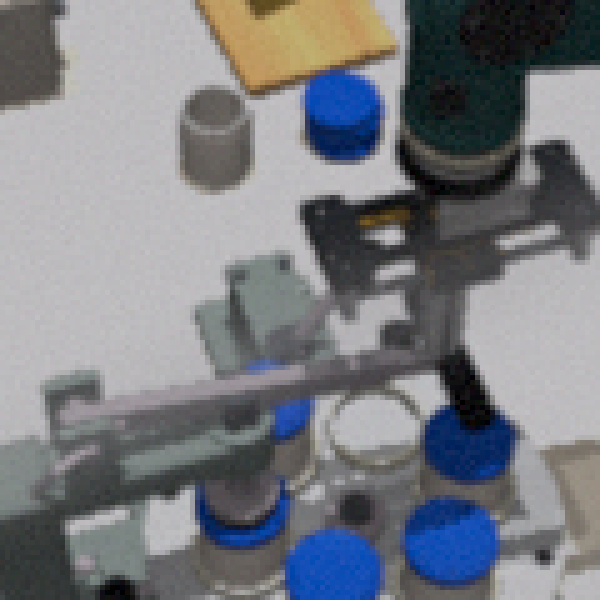

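>>> apply_moves:
  moves:
    - [[0, 0, 0.2], [0, 0, 0], 0]
    - [[0, 0, 0.4], [0, 0, 0], 0]
    - [[0, 0, 0.6], [0, 0, 0], 0]
    - [[0, 0, 0.7], [0, 0, 0], 0]
    - [[0, 0, 0.8], [0, 0, 0], 0]
    - [[0, 0, 0.9], [0, 0, 0], 0]
    - [[0, 0, 0.9], [0, 0, 0], 0]
    - [[0, 0, 0.9], [0, 0, 0], 0]
    - [[0, 0, 0.9], [0, 0, 0], 0]
    - [[0, 0, 0.9], [0, 0, 0], 0]

```text
time: 25.82
tool_pos: [0.479, 0.0257, 0.2182]
ee_rot: [3.125, 0.001, 1.571]
wrist_force: [-10.1, 0.3, 40.6]
width: 0.0009
```

The force is now 40 N with almost no further travel, so the press is on its stop. I'll let the handle rise.

>>> apply_moves:
  moves:
    - [[0, 0, -1], [0, 0, 0], 0]
    - [[0, 0, -2], [0, 0, 0], 0]
    - [[0, 0, -3], [0, 0, 0], 0]
    - [[0, 0, -4.5], [0, 0, 0], 0]
    - [[0, 0, -6], [0, 0, 0], 0]
    - [[0, 0, -7.5], [0, 0, 0], 0]
    - [[0, 0, -9], [0, 0, 0], 0]
    - [[0, 0, -11], [0, 0, 0], 0]
    - [[0, 0, -14], [0, 0, 0], 0]
    - [[0, 0, -17], [0, 0, 0], 0]

```text
time: 26.65
tool_pos: [0.476, 0.0258, 0.3736]
ee_rot: [-3.135, -0.001, 1.571]
wrist_force: [0.1, -0.1, -0.5]
width: -0.0001
```

>>> apply_moves:
  moves:
    - [[0, 0, -3], [0, 0, 0], 0]
    - [[0, -3, -4], [0, 0, 0], 0]
    - [[2, -6, -4], [0, 0, 0], 0]
    - [[5, -8, -4], [0, 0, 0], 0]
    - [[8, -10, -4], [0, 0, 0], 0]
    - [[12, -11, -4], [0, 0, 0], 0]
    - [[16, -12, -4], [0, 0, 0], 0]
    - [[20, -13, -4], [0, 0, 0], 0]
    - [[24, -14, -4], [0, 0, 0], 0]
    - [[28, -15, -4], [0, 0, 0], 0]

```text
time: 27.48
tool_pos: [0.3255, 0.3075, 0.4136]
ee_rot: [-3.139, 0.002, 1.571]
wrist_force: [0.9, -0.3, 0.2]
width: 0.0009
```

```bash
python3 look.py scene 170 150 140 pics/s27.png
python3 - <<'E'
from h import *
im=optics.snapshot('top');cv2.imwrite('pics/raw_top5.png',im[:,:,::-1]);cv2.imwrite('pics/t5.png',cv2.resize(im[90:240,150:300,::-1],(600,600),interpolation=cv2.INTER_CUBIC))
s=optics.snapshot('scene')[:,:,::-1]
print(blobs(im[:,:,::-1],roi=(160,140,270,240)))
print(blobs(s,hi=60,amin=6,roi=(245,180,260,200)))
c=np.array([.5304,.0264])
E
```

```text
t 27.48 tcp [0.3255 0.3075 0.4136] rpy [-3.139e+00  2.000e-03  1.571e+00] F [ 0.9 -0.3  0.2] w 0.001 q [ 0.63 -0.07  1.07 -0.    2.14  0.63]
[(array([212.48, 147.76]), array([209, 145,   8,   6,  25], dtype=int32)), (array([203.74, 183.02]), array([182, 176,  43,  13, 361], dtype=int32)), (array([255.28, 189.94]), array([252, 186,   8,   9,  47], dtype=int32)), (array([166.72, 205.14]), array([163, 202,   8,   7,  43], dtype=int32)), (array([259.  , 206.85]), array([256, 204,   7,   7,  41], dtype=int32))]
[(array([253.04, 190.35]), array([251, 188,   5,   6,  23], dtype=int32))]
```

View pics/s27.png

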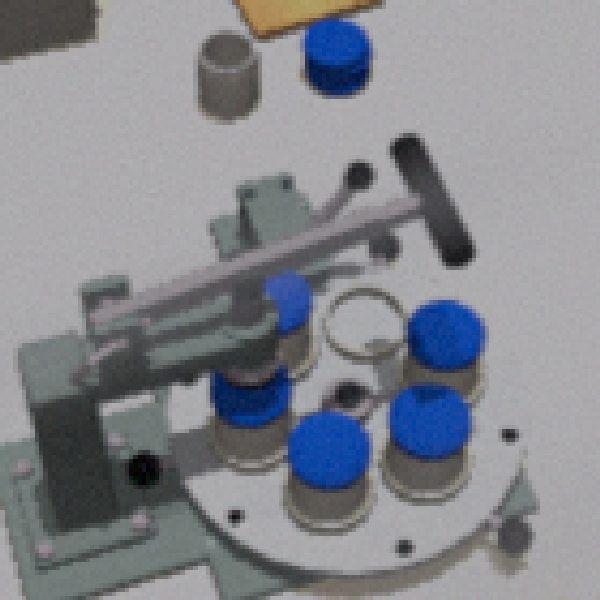

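View pics/t5.png

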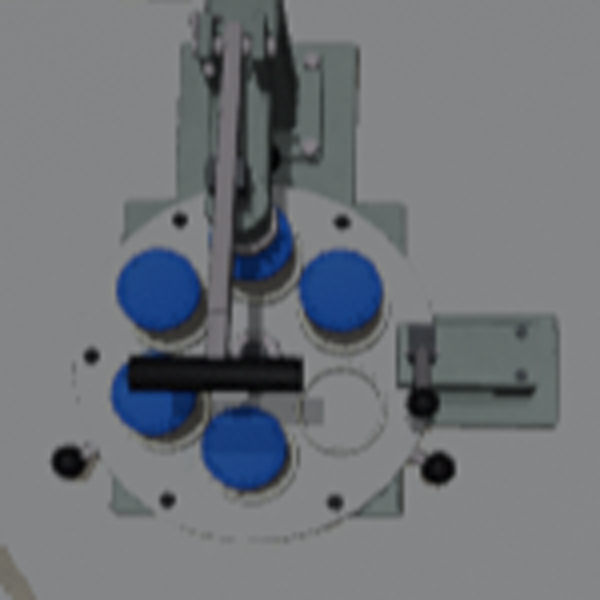

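Run:
```python
from h import *
a=cv2.imread('pics/raw_scene0.png');b=optics.snapshot('scene')[:,:,::-1].copy()
x,y,w=205,195,50
cv2.imwrite('pics/cmp.png',np.hstack([cv2.resize(i[y:y+w,x:x+w],(400,400),interpolation=cv2.INTER_NEAREST) for i in(a,b)]))
a=cv2.imread('pics/raw_top0.png').astype(float);b=cv2.imread('pics/raw_top5.png').astype(float);c=np.array([.5304,.0264])
for (u,v) in [(195,145),(235.5,145.3),(173,179),(192,215),(234,216)]:
    r=[]
    for im in(a,b):
        g=im.max(2)[int(v)-5:int(v)+6,int(u)-5:int(u)+6]; g=np.clip(np.median(g)*.85-g,0,None)
        yy,xx=np.mgrid[int(v)-5:int(v)+6,int(u)-5:int(u)+6]; p=((g*xx).sum()/g.sum(),(g*yy).sum()/g.sum())
        d=onz('top',p,.046)[:2]-c; r.append(np.arctan2(d[1],d[0]))
    print('hole',round(r[1]-r[0],4))
```

```text
hole -0.0037
hole -0.0064
hole -0.0058
hole -0.0046
hole -0.005
```

View pics/cmp.png

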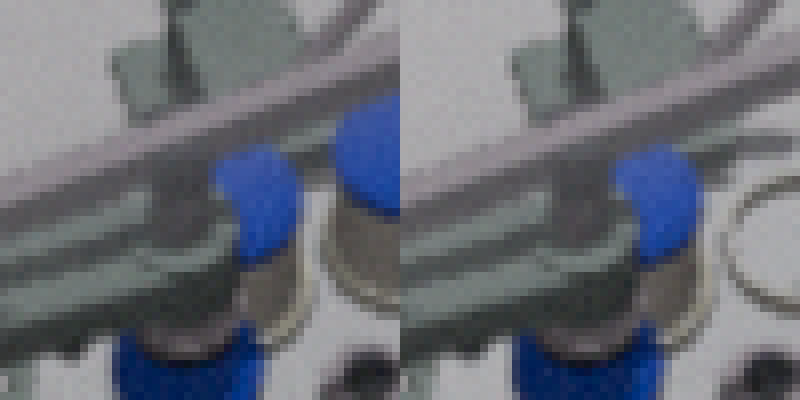

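The lid under the press now sits at the same height as the closed one did at the start. The handle and cam knob are back at their starting pixels, so I'll hand in.

Run:
```python
from bench import job
print(job.close_job())
```

```text
the job is handed in; nothing more can be done
None
```

I drew the pin with the cam lever and turned the dial one place anticlockwise. I then threw the lever back, pressed the next lid down to the press's stop, let the handle rise, and handed the job in. It took about 28 s, and handing in gives no verdict.

**Which spoke:** I turned the dial by the spoke ball nearest the robot, not the left-hand one.

**Last checks:**
- **Dial:** the holes sit within about 0.006 rad of exactly one place on.
- **Pin and lever:** the cam knob is back at its starting pixel to within about 0.2 px. A pin still riding on the dial would have shifted it by about 1.2 px, so I take it to be fully home. I had no direct reading of the pin.
- **Press:** the handle bar is back at its starting pixel to within about 0.1 px. The force reached 40 N on the stop with almost no further travel.
- **Lid:** in the scene view, the lid now under the press sits at the same height as the closed lid that was there at the start.
- **Surroundings:** the arm is clear of everything, and I saw nothing else on the counter move. I checked that by eye, without measuring it.

**What went wrong or disagreed:**
- **Missed lever pushes:** my first two pushes missed or slipped off the knob. The third, deeper and with the fingers wider, worked.
- **Fingertip position:** in the pictures the fingertips looked 23 to 50 mm further back than the stated 14 mm ahead of the TCP. I worked from the pictures and the measured force instead.

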